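Empty the tailgate tray into the shelf bin

ROBOT

A 6-joint arm with a two-finger parallel gripper is mounted at the origin on a cart in front of the work surface, level with it; the furniture and walls round the work are solid. World frame = base frame: x ahead of the robot, y to its left, z up, the work surface at z = 0. Lengths are in m, angles in rad, forces in N, time in s.
With the tool pointing down it reaches from about 0.425 to 0.95 m from the base axis. Payload 3.5 kg.
Tool frame: the origin (TCP) lies on the centre line of the jaws, within the pads' length; the fingertips stand 11 mm ahead of it and the grasp point (between the pads) lies 8 mm behind it; x points along the fingers, y is the direction in which the jaws open and shut, and the axes are right-handed (so a half turn about x gives the same grasp; the last joint's range is limited). The gripper opens to 85 mm and grips with 20 to 120 N. Pads are 22 mm wide; open, the fingers measure 114 mm over their backs; the gripper's body (76 mm by 85 mm) begins 54 mm behind the grasp point. The pads swing forward as they close: fully open they stand 13 mm farther back than shut.
Start: joints at [0.963, 0.286, 1.577, -0, 1.279, -0.15], TCP at [0.298, 0.605, 0.242] pointing down, gripper open.
Joint ranges: [-2.77, 2.77], [-0.9, 2.22], [0.21, 2.48], [-1.53, 4.67], [0.24, 2.81], [-2.84, 2.84]. Speed limits (rad/s): [2.79, 2.79, 3.14, 3.14, 3.14, 3.14].

INTERFACE

Orientations are given as a unit quaternion [x, y, z, w].
In Python, from plant import ctrl gives the robot as it stands. The module is installed in compiled form; this text tells all that it offers.
- The arm moves only by the tool drive_tool, never from a script. Its argument "series" is a list of rows, each a list of 2 entries, a list of its own where there are three numbers: the shift along the tool's x, y, z in units of 50 mm (1.0 is 50 mm), then the turn, a rotation vector about the tool's x, y, z in degrees. A call has 1 to 5 rows; each row shifts and turns the pose as measured when the row begins, along the tool's axes as they then stand; what a row does not reach is not made up. A row lasts 1/10 s, in which the tool goes at most 50 mm and 8.59 degrees, less where a joint would pass 70% of its speed; a pose out of reach is approached as far as the arm can. A call is refused whole if a number of a shift passes 1 or a number of a turn 8.59, either way. A call with a gripper value outside its range is refused whole. "grip" is the gripper's target within -1 to 1 (fully open at 1, half-way at 0, shut at -1), set as the call begins (left out, the last holds). The fingers move at their own pace and stop on an object; "newtons" is the grip in N (left out, the last holds). Time passes only in rows, so rows that do not move let the fingers close. It gives the time, the measured TCP pose, the force and the opening at its end, in the units of the state.
- ctrl.get_state(): the state, without advancing time (a new reading comes with each control period).
- ctrl.read_camera(name): name is "side" or "top" or "wrist"; returns a dict with "img" (420x560x3 uint8, red, green, blue), "camera_matrix" (3x3 intrinsics, pixels), "k1" (the pictures are not rectified: a ray, as slopes to the right and down, at radius r is drawn at 1 + k1 r^2 times it, then the intrinsics apply), "R" (3x3) and "t" (3): a world point X has camera coordinates R X + t. Camera axes: x right, y down, z forward; pixel columns grow to the right and rows downward; lengths in m; the calibration is good to about 2 mm. A picture is of the moment at which its call begins. There is no depth.
- ctrl.sign_off(): hands the job in, once; it reports no verdict.
The state is a dict: "time": time; "qpos": joint angles; "dq": joint speeds; "joint_efforts": joint torques, N m; "eef_pos": TCP position; "tcp_rot": TCP orientation; "contact_force": force on the tool from outside, world axes, zero at the start; "wrist_torque": the same for the moment, N m; "opening": opening from 0.0 (shut) to 1.0 (fully open).
Only numpy, scipy, OpenCV 4.12 (cv2) and the standard library are available. Lean on these libraries where they do the work, as an engineer would, in place of code of your own. Each camera call takes 0.05 s, during which the arm holds its last target.

TASK

Carry the small footed metal tray, gate still shut, to the black shelf bin and stand it on the bench with its gated end reaching over the middle of the bin's low front, lined up with the bin. Let go, lower the end gate flat, then take the tray again by its rear grip and tip it so that all four pin headers slide out over the gate into the bin, without handling the headers (their pins bend) or spilling any. Stand the empty tray level on its feet on the bench again, let go, and leave the other things on the bench where they are.

Things in the scene. Friction and masses are not known exactly. Their poses are not given: they have to be found in the camera images.
- tray: Loose aluminium tailgate tray on four feet, about 0.2 kg. Origin on the bench under the middle of its floor; x points to the gated end, z up. Trough 170 long (x -85 to +85), 56 wide outside, 50 inside, walls 3 thick; floor top 70 above the feet, rims at 96. Legs at x = -64 and +36, 14 long, within 31 of the centre line. Headers slide once it is tilted 16 to 23 deg; 35 deg empties it.
- tray_waist (a point): Middle of the trough, near half height of its walls: 85 mm above the tray's origin. Here, close to the centre of mass, the two straight side walls (56 mm over the outside) can be pinched together from above to carry the tray.
- tray_mouth (a point): Middle of the front edge of the floor's upper face: 85 mm ahead of the tray's origin along its x and 70 above the feet. The floor's underside is at 67, so with the tray standing on the bench the bin's lip passes 5 mm under it; the front legs' front faces are 42 mm behind this point.
- tray_grip (a point): On the axis of the rear grip, a straight black bar 16 wide (tray y), 20 high and 60 long (tray x) that starts 4 mm behind the rear wall; the point is 109 mm behind the tray's origin and 83 above the feet. Pinched firmly across its width from above (50 N or more) it lifts and tips the tray; in a weak pinch the nose sags until the floor rests on the bin's lip, which then serves as the fulcrum.
- gate (a joint): End gate, hinged along the floor's front edge (axis along tray y, 85 ahead of the tray's origin, 67 above the feet). 0 = shut, upright; grows as its top swings outward and down; 1.57 rad = its stop, a level chute 5 mm below the floor. Stays where left; about 0.5 N at the tab turns it; pressing hard on the lowered gate tips the tray. Plate 64 wide, 3 thick; shut, its inner face is 2 mm ahead of the axis.
- gate_tab (a point): Middle of the free edge of the gate's thumb tab (30 wide, in the plane of the gate), 42 mm from the hinge axis; shut, it is 109 above the bench and 13 above the side walls. It moves with the gate. The gate is swung by pushing the tab's inner side outward, then down, with closed fingertips.
- bin: Black open shelf bin that does not move. Origin on the bench under the middle of the outer face of its low front lip; x points from the lip into the bin. 140 deep (x 0 to 140), 116 wide, walls and floor 4 thick; lip 62 high, sides sloping up to 96 from x = 10 to 60. Lined up: tray x along bin x, the tray's mouth 10 to 45 mm inside the lip, mid-width; at 22 the legs clear the lip by 20.
- bin_in (a point): Middle of the bin's inner floor, 70 mm behind the lip's outer face and 4 above the bench. Headers can heap up below the end of the chute: if one hangs on it, raise the tray a little while it is tipped.
- header_1: Pale 5-way pin header, 11 x 22 x 15 mm, about 10 g, lying loose on the tray's floor, rearmost of four at the start. Origin at the middle of its underside, z towards the pins.
- header_2: Pale 5-way pin header, 11 x 22 x 15 mm, about 10 g, lying loose on the tray's floor, second from the rear of four at the start. Origin at the middle of its underside, z towards the pins.
- header_3: Pale 5-way pin header, 11 x 22 x 15 mm, about 10 g, lying loose on the tray's floor, third from the rear of four at the start. Origin at the middle of its underside, z towards the pins.
- header_4: Pale 5-way pin header, 11 x 22 x 15 mm, about 10 g, lying loose on the tray's floor, nearest the gate of four at the start. Origin at the middle of its underside, z towards the pins.
- pliers: Bystander: pliers, 152 x 54 x 12 mm, lying flat. Origin under its middle.
- loupe: Bystander: black eye loupe, 41 mm across, 26 high. Origin under its middle.
- tape_roll: Bystander: roll of masking tape lying flat, 105 mm across, 24 high. Origin under its middle.
- driver_b: Bystander: screwdriver, 142 x 19 x 18 mm, lying flat. Origin under its middle.
Not all that is in view belongs to the job. Several things have the shape of the bin; the one meant has the colours described above.

How it is judged:
On the way, in this order (a step that is already met when the one before it is completed fails the run):
1. the tray stands level on its feet with its mouth over the bin's low front, lined up, gate shut, released, all four headers still in it (height (world z) of tray between -0.01 and 0.01 m and angle between tray's own z axis and vertical below 0.09 rad and x of tray_mouth in the frame of bin between 0.006 and 0.05 m and y of tray_mouth in the frame of bin between -0.024 and 0.024 m and angle between the x axis of tray and the x axis of bin, either way round below 0.25 rad and x of tray_grip in the frame of bin below -0.1 m and value of joint gate below 0.2 rad and contact force between the fingers and tray below 0.3 N and linear speed of tray below 0.02 m/s and x of header_1 in the frame of tray between -0.09 and 0.09 m and y of header_1 in the frame of tray between -0.03 and 0.03 m and z of each of header_1, header_2, header_3, header_4 in the frame of tray above 0.06 m and x of header_2 in the frame of tray between -0.09 and 0.09 m and y of header_2 in the frame of tray between -0.03 and 0.03 m and x of header_3 in the frame of tray between -0.09 and 0.09 m and y of header_3 in the frame of tray between -0.03 and 0.03 m and x of header_4 in the frame of tray between -0.09 and 0.09 m and y of header_4 in the frame of tray between -0.03 and 0.03 m), for 0.2 s.
2. the gate is lowered flat while the tray stands there level and the headers are still in it (height (world z) of tray between -0.01 and 0.01 m and angle between tray's own z axis and vertical below 0.09 rad and x of tray_mouth in the frame of bin between 0.006 and 0.05 m and y of tray_mouth in the frame of bin between -0.024 and 0.024 m and angle between the x axis of tray and the x axis of bin, either way round below 0.25 rad and x of tray_grip in the frame of bin below -0.1 m and value of joint gate above 1.35 rad and x of header_1 in the frame of tray between -0.09 and 0.09 m and y of header_1 in the frame of tray between -0.03 and 0.03 m and z of each of header_1, header_2, header_3, header_4 in the frame of tray above 0.06 m and x of header_2 in the frame of tray between -0.09 and 0.09 m and y of header_2 in the frame of tray between -0.03 and 0.03 m and x of header_3 in the frame of tray between -0.09 and 0.09 m and y of header_3 in the frame of tray between -0.03 and 0.03 m and x of header_4 in the frame of tray between -0.09 and 0.09 m and y of header_4 in the frame of tray between -0.03 and 0.03 m), for 0.2 s.
3. the tray, held at its rear grip, is tipped towards its open gate over the bin (x of tray_mouth in the frame of bin between 0 and 0.142 m and y of tray_mouth in the frame of bin between -0.06 and 0.06 m and value of joint gate above 1.2 rad and angle between tray's own z axis and vertical above 0.3 rad and z of tray_grip in the frame of bin_in above 0.1 m and distance between the grasp point and tray_grip below 0.06 m), for 0.1 s.
At the end, for the whole second after the job is handed in: All four headers lie at rest inside the bin, down below the lip; the tray stands level (within 5 deg) and at rest on its feet on the bench (x of header_1 in the frame of bin between 0 and 0.142 m and y of header_1 in the frame of bin between -0.06 and 0.06 m and height (world z) of each of header_1, header_2, header_3, header_4 below 0.056 m and linear speed of each of header_1, header_2, header_3, header_4, tray below 0.02 m/s and x of header_2 in the frame of bin between 0 and 0.142 m and y of header_2 in the frame of bin between -0.06 and 0.06 m and x of header_3 in the frame of bin between 0 and 0.142 m and y of header_3 in the frame of bin between -0.06 and 0.06 m and x of header_4 in the frame of bin between 0 and 0.142 m and y of header_4 in the frame of bin between -0.06 and 0.06 m and height (world z) of tray between -0.01 and 0.01 m and angle between tray's own z axis and vertical below 0.09 rad); the robot touches nothing.
It fails at once if a header spilled onto the bench beside the bin ((height (world z) of header_1 below 0.03 m and not (x of header_1 in the frame of bin between -0.004 and 0.146 m and y of header_1 in the frame of bin between -0.064 and 0.064 m)) or (height (world z) of header_2 below 0.03 m and not (x of header_2 in the frame of bin between -0.004 and 0.146 m and y of header_2 in the frame of bin between -0.064 and 0.064 m)) or (height (world z) of header_3 below 0.03 m and not (x of header_3 in the frame of bin between -0.004 and 0.146 m and y of header_3 in the frame of bin between -0.064 and 0.064 m)) or (height (world z) of header_4 below 0.03 m and not (x of header_4 in the frame of bin between -0.004 and 0.146 m and y of header_4 in the frame of bin between -0.064 and 0.064 m))).
It fails at once if the fingers handle a header (more than 2 N) (contact force between the fingers and header_1 above 2 N or contact force between the fingers and header_2 above 2 N or contact force between the fingers and header_3 above 2 N or contact force between the fingers and header_4 above 2 N).
It fails at once if a bystander is moved by more than 3 cm (distance of any of pliers, loupe, tape_roll, driver_b from where it was at the start of the episode above 0.03 m).
It also fails if it takes over 67 s, if anything falls off the work surface, if the arm or the gripper's body presses on something with over 40 N, if the wrist force passes 120 N, or if a joint passes its speed limit or range.

## Working session

There is one attempt and no reset: what is moved stays moved. The work goes in short steps, Python scripts to look and compute and a tool call to move; the robot and the scene stay as the last step left them, time stands still between calls to the robot, and variables do not carry over. Pictures are saved under pics/ and viewed, and the job is handed in when it is done.

Besides the shell and the picture viewer there is one more tool, called after "Call:" as name(argument=value, ...) on one line, values as JSON. drive_tool: Moves the arm, as the interface text tells. Its arguments: {"type":"object","properties":{"series":{"type":"array"},"grip":{"type":"number"},"newtons":{"type":"number"}},"required":["series"]}

```bash
mkdir -p pics
cat > h.py <<'E'
import numpy as np, cv2, json
from plant import ctrl
from scipy.spatial.transform import Rotation as Rn
def cam(n,save=None):
    c=ctrl.read_camera(n)
    c={k:(np.array(v) if k!='k1' else float(v)) for k,v in c.items()}
    if save: cv2.imwrite('pics/'+save,cv2.cvtColor(c['img'],cv2.COLOR_RGB2BGR))
    return c
def ray(c,uv):
    K=c['camera_matrix'];d=np.array([c['k1'],0,0,0,0.])
    p=cv2.undistortPoints(np.array([[uv]],float),K,d)[0,0]
    R=c['R'];o=-R.T@c['t'];return o,R.T@np.array([p[0],p[1],1])
def atz(c,uv,z):
    o,d=ray(c,uv);return o+d*(z-o[2])/d[2]
def proj(c,X):
    p,_=cv2.projectPoints(np.atleast_2d(np.array(X,float)),cv2.Rodrigues(c['R'])[0],c['t'].astype(float),c['camera_matrix'],np.array([c['k1'],0,0,0,0.]))
    return p[:,0]
def tool(): 
    s=ctrl.get_state();return np.array(s['eef_pos']),Rn.from_quat(s['tcp_rot']).as_matrix(),s
E
python3 - <<'E'
from h import *
p,R,s=tool();print({k:np.round(v,3) for k,v in s.items()});print(R.round(3))
for n in('side','top','wrist'):
    c=cam(n,n+'0.png');print(n,c['k1'],c['camera_matrix'].round(1).tolist(),(-c['R'].T@c['t']).round(3),c['R'].round(2).tolist())
E
```

```text
{'time': np.float64(0.0), 'qpos': array([ 0.963,  0.287,  1.578,  0.   ,  1.279, -0.15 ]), 'dq': array([-0.001,  0.001,  0.001, -0.002, -0.002, -0.   ]), 'joint_efforts': array([ 2.0000e-03, -4.0598e+01, -2.9263e+01, -0.0000e+00,  6.0000e-03,
        0.0000e+00]), 'eef_pos': array([0.298, 0.605, 0.241]), 'tcp_rot': array([ 0.16 ,  0.689, -0.161,  0.688]), 'contact_force': array([0.924, 0.867, 0.456]), 'wrist_torque': array([-0.044, -0.026,  0.015]), 'opening': np.float64(0.998)}
[[-0.001  0.442  0.897]
 [-0.002  0.897 -0.442]
 [-1.    -0.002 -0.   ]]
side 0.02478777203815543 [[477.5, 0.0, 286.2], [0.0, 477.5, 211.6], [0.0, 0.0, 1.0]] [ 0.319 -0.885  0.956] [[0.97, -0.25, -0.01], [-0.17, -0.61, -0.77], [0.19, 0.75, -0.63]]
top 0.023940524670298873 [[526.6, 0.0, 275.0], [0.0, 526.6, 206.0], [0.0, 0.0, 1.0]] [0.518 0.111 1.433] [[0.01, -1.0, -0.01], [-1.0, -0.01, -0.06], [0.06, 0.01, -1.0]]
wrist -0.0028452005442829416 [[310.4, 0.0, 284.7], [0.0, 310.4, 210.3], [0.0, 0.0, 1.0]] [0.231 0.637 0.374] [[0.44, 0.9, -0.0], [0.86, -0.42, 0.3], [0.27, -0.13, -0.95]]
```

View pics/top0.png

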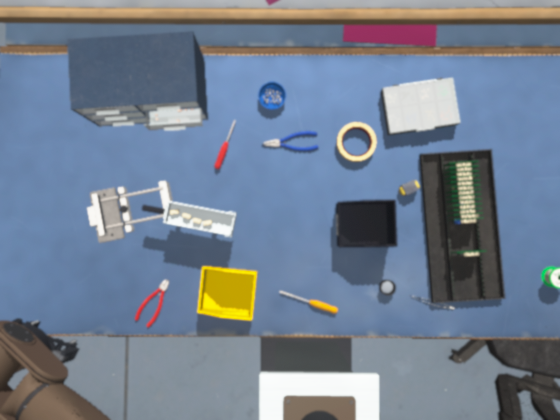

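View pics/side0.png

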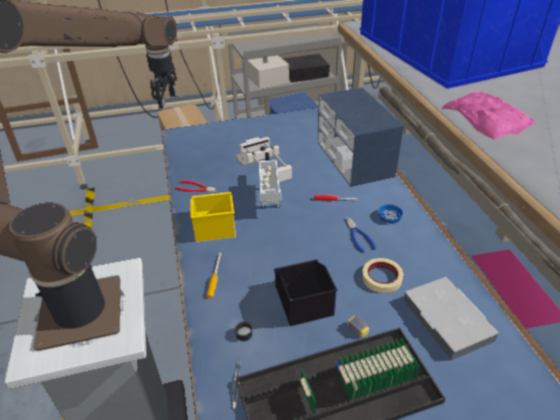

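View pics/wrist0.png

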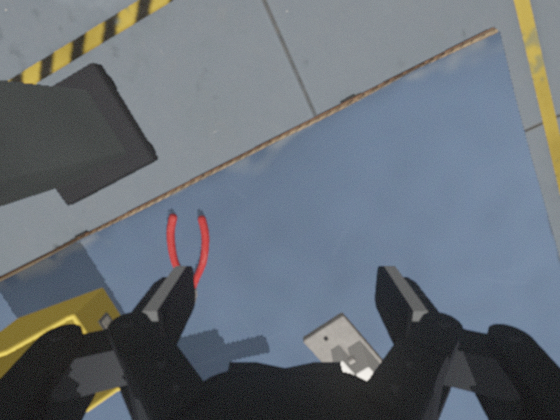

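Candidates in the top view:
- **Bin:** black open box at (366,223). The yellow box at (228,293) has the same shape but the wrong colour, and the black memory rack at (463,225) has the wrong shape.
- **Tray:** grey trough with pale headers at (200,219). The grey fixture at (125,207) could be mistaken for it.

I choose the black box and the trough, and will check both in close crops.

Run:
```python
import cv2
t=cv2.imread('pics/top0.png');s=cv2.imread('pics/side0.png')
a=cv2.resize(t[160:280,80:270],None,fx=4,fy=4,interpolation=3);cv2.imwrite('pics/ctray.png',a)
b=cv2.resize(t[185:265,320:420],None,fx=4,fy=4,interpolation=3)
d=cv2.resize(s[250:330,260:350],None,fx=4.4,fy=4,interpolation=3)
cv2.imwrite('pics/cbin.png',cv2.hconcat([b,d]))
cv2.imwrite('pics/cside.png',cv2.resize(s[125:250,170:310],None,fx=4,fy=4,interpolation=3))
```

```text
(no output)
```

View pics/ctray.png

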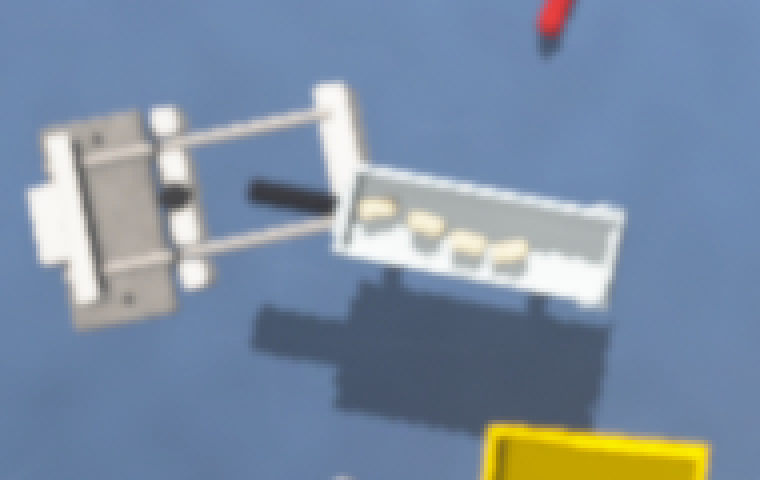

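View pics/cbin.png

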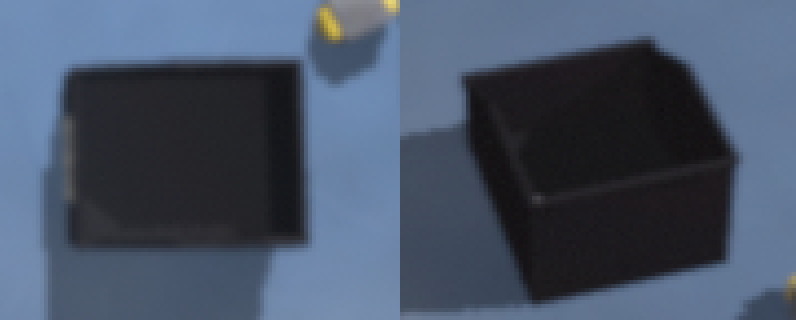

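View pics/cside.png

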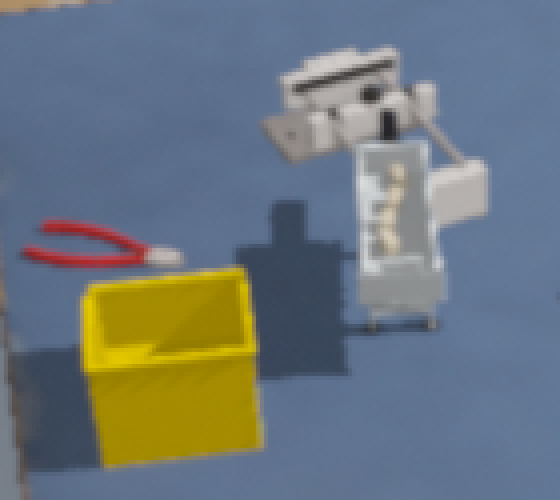

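```bash
cat > fit.py <<'E'
from h import *
from scipy.optimize import least_squares
def W(P,X):
    x,y,a=P;c,s=np.cos(a),np.sin(a);X=np.atleast_2d(np.array(X,float))
    return np.c_[x+c*X[:,0]-s*X[:,1],y+s*X[:,0]+c*X[:,1],X[:,2]]
def fit(obs,P0):
    f=lambda P:np.concatenate([ (proj(c,W(P,[X]))[0]-uv) for c,X,uv in obs])
    r=least_squares(f,P0,loss='soft_l1');return r.x,f(r.x).reshape(-1,2)
hw=.028;T={}
TR=[[(-.085,-hw,.096),(.085,-hw,.096),(.085,hw,.096),(-.085,hw,.096),(-.085,-hw,.096)],[(-.085,-hw,.067),(.085,-hw,.067)],[(-.085,hw,.067),(.085,hw,.067)],
[(-.149,-.008,.093),(-.089,-.008,.093),(-.089,.008,.093),(-.149,.008,.093),(-.149,-.008,.093)],
[(.087,-.032,.067),(.087,.032,.067),(.087,.032,.096),(.087,.015,.096),(.087,.015,.109),(.087,-.015,.109),(.087,-.015,.096),(.087,-.032,.096),(.087,-.032,.067)]]+[[(a,b,0),(a,b,.067)] for a in(.043,-.057) for b in (-.031,.031)]
BN=[[(0,-.058,0),(0,.058,0),(.14,.058,0),(.14,-.058,0),(0,-.058,0)],[(0,-.058,.062),(0,.058,.062),(.01,.058,.062),(.06,.058,.096),(.14,.058,.096),(.14,-.058,.096),(.06,-.058,.096),(.01,-.058,.062),(0,-.058,.062)]]
def draw(c,P,L,im,col=(0,0,255)):
    for l in L:
        q=proj(c,W(P,l));cv2.polylines(im,[np.round(q*16*4+ 24).astype(int)],False,col,1,cv2.LINE_AA,shift=4)
def overlay(c,items,box,name):
    im=cv2.resize(cv2.cvtColor(c['img'],cv2.COLOR_RGB2BGR),None,fx=4,fy=4,interpolation=cv2.INTER_CUBIC)
    for P,L,col in items: draw(c,P,L,im,col)
    u0,v0,u1,v1=box;cv2.imwrite('pics/'+name,im[v0*4:v1*4,u0*4:u1*4])
E
python3 - <<'E'
from fit import *
ct,cs=cam('top'),cam('side')
o=[(ct,(-.085,-hw*-1,.096),0)]
r=[(ct,(-.085,.028,.096),(169.5,201.5)),(ct,(-.085,-.028,.096),(163.75,223)),(ct,(.09,.032,.096),(236,212)),(ct,(.09,-.032,.096),(231.5,235.7)),
(cs,(-.085,-.028,.096),(259.5,161.2)),(cs,(-.085,.028,.096),(276.5,160.5)),(cs,(.043,-.031,0),(263,207.5)),(cs,(.043,.031,0),(278.5,206.75))]
PT,e=fit(r,[.5,.4,-1.7]);print('tray',PT,'\n',e.round(1))
b=[(ct,(.14,.058,.096),(395,200.5)),(ct,(.14,-.058,.096),(396.5,245.75)),(ct,(0,.058,.062),(336.5,202.5)),(ct,(0,-.058,.062),(337,246.2)),
(cs,(.14,-.058,.096),(290.7,298.75)),(cs,(.14,.058,.096),(336.1,289.5)),(cs,(.14,-.058,0),(290.7,325)),(cs,(.14,.058,0),(334.5,315.5)),(cs,(0,-.058,.062),(274.8,268.75))]
PB,e=fit(b,[.5,0,-1.57]);print('bin',PB,'\n',e.round(1))
np.save('P.npy',[PT,PB])
R=(0,0,255)
overlay(ct,[(PT,TR,R),(PB,BN,R)],(140,180,330,280),'o1.png')
overlay(ct,[(PB,BN,R)],(300,180,420,270),'o2.png')
overlay(cs,[(PT,TR,R)],(220,130,330,230),'o3.png');overlay(cs,[(PB,BN,R)],(250,240,360,340),'o4.png')
h=[cv2.imread(f'pics/o{i}.png') for i in (1,2,3,4)]
cv2.imwrite('pics/oa.png',cv2.vconcat([cv2.hconcat([h[0][:400,:300*2],]) ]))
cv2.imwrite('pics/ob.png',cv2.hconcat([cv2.resize(h[2],(400,364)),cv2.resize(h[3],(400,364))]))
E
```

```text
tray [ 0.56389166  0.31345325 -1.7485031 ] 
 [[-1.4 -1.1]
 [ 0.1 -1. ]
 [-0.  -0.6]
 [-0.3  0.5]
 [-1.   0.8]
 [-0.8  0.6]
 [-2.5  2.2]
 [ 1.5  1.7]]
bin [ 0.55172258 -0.0424981  -1.54413895] 
 [[-1.4 -1.4]
 [-1.4 -0.9]
 [ 0.4 -1.4]
 [ 1.1 -0.5]
 [-1.5  1.8]
 [ 0.1 -0.1]
 [-1.1  1.4]
 [-0.2 -0.2]
 [-1.  -0. ]]
```

View pics/oa.png

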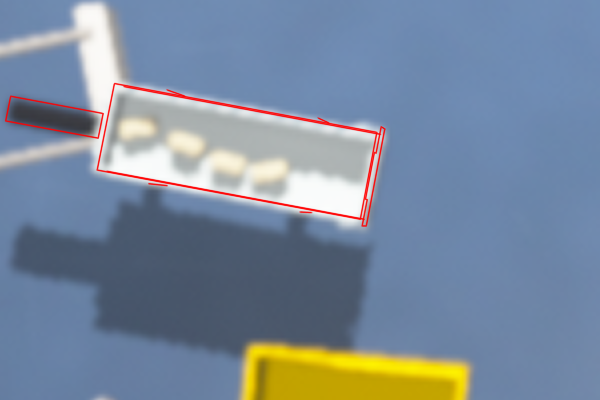

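View pics/o2.png

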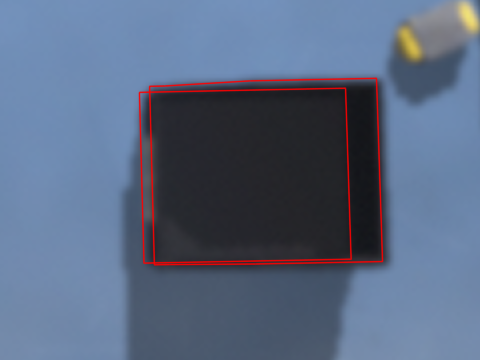

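View pics/ob.png

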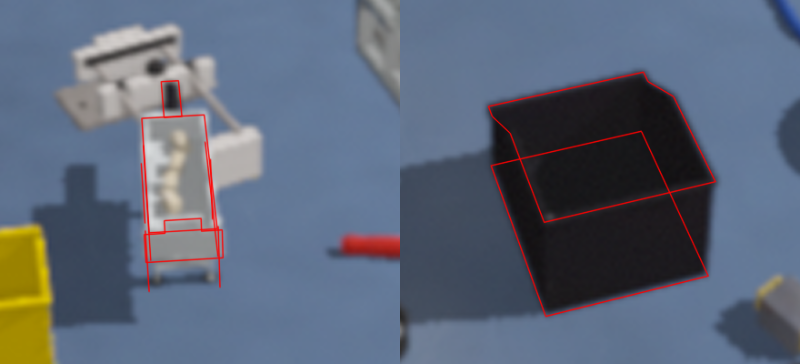

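```bash
cat >> h.py <<'E'
def Rdown(a,tilt=0): # tray yaw a; tool x down, tool y=+tray y, tool z=+tray x ; tilt nose-down
    c,s=np.cos(a),np.sin(a);tx=np.array([c,s,0]);ty=np.array([-s,c,0]);tz=np.array([0,0,1.])
    f=np.cos(tilt)*tx-np.sin(tilt)*tz;u=np.sin(tilt)*tx+np.cos(tilt)*tz
    return np.c_[-u,ty,f]
def plan(pt,Rt,n):
    p,R,_=tool();pt=np.array(pt);rv=Rn.from_matrix(R.T@Rt).as_rotvec()
    dp=(pt-p)/n;rows=[]
    for i in range(n):
        rows.append([(R.T@dp/.05).round(2).tolist(),np.degrees(rv/n).round(1).tolist()]);R=R@Rn.from_rotvec(rv/n).as_matrix()
    for k in range(0,n,5):print(json.dumps(rows[k:k+5]))
E
python3 - <<'E'
from h import *
PT,PB=np.load('P.npy')
plan([PT[0],PT[1]+.0,.2],Rdown(PT[2]),10)
E
```

```text
[[[0.08, -0.29, 0.73], [7.4, 0.0, 0.0]], [[0.08, -0.19, 0.77], [7.4, 0.0, 0.0]], [[0.08, -0.09, 0.78], [7.4, 0.0, 0.0]], [[0.08, 0.01, 0.79], [7.4, 0.0, 0.0]], [[0.08, 0.11, 0.78], [7.4, 0.0, 0.0]]]
[[[0.08, 0.21, 0.76], [7.4, 0.0, 0.0]], [[0.08, 0.31, 0.73], [7.4, 0.0, 0.0]], [[0.08, 0.4, 0.68], [7.4, 0.0, 0.0]], [[0.08, 0.48, 0.62], [7.4, 0.0, 0.0]], [[0.08, 0.56, 0.56], [7.4, 0.0, 0.0]]]
```

Call:
drive_tool(series=[[[0.08,-0.29,0.73],[7.4,0,0]],[[0.08,-0.19,0.77],[7.4,0,0]],[[0.08,-0.09,0.78],[7.4,0,0]],[[0.08,0.01,0.79],[7.4,0,0]],[[0.08,0.11,0.78],[7.4,0,0]]], grip=1)

```text
time: 0.75
eef_pos: [0.4298, 0.4581, 0.2209]
tcp_rot: [0.376, 0.6, -0.375, 0.599]
contact_force: [0.7, 1.2, 0.4]
opening: 0.996
```

Call:
drive_tool(series=[[[0.08,0.21,0.76],[7.4,0,0]],[[0.08,0.31,0.73],[7.4,0,0]],[[0.08,0.4,0.68],[7.4,0,0]],[[0.08,0.48,0.62],[7.4,0,0]],[[0.08,0.56,0.56],[7.4,0,0]]])

```text
time: 1.25
eef_pos: [0.5629, 0.302, 0.1997]
tcp_rot: [0.552, 0.442, -0.552, 0.441]
contact_force: [-0.2, 1.4, 0.3]
opening: 1.001
```

Run:
```python
from h import *
PT,PB=np.load('P.npy')
p,R,s=tool();print(p.round(4),s['qpos'],s['time'])
plan([PT[0],PT[1],.2],Rdown(PT[2]),2)
c=cam('wrist','w1.png')
```

```text
[0.5629 0.302  0.1997] [0.33312227 0.24377118 1.70837046 0.00186875 1.18915486 0.55325775] 1.25
[[[-0.0, -0.02, -0.11], [-1.2, -0.0, 0.0]], [[-0.0, -0.01, -0.11], [-1.2, -0.0, 0.0]]]
```

View pics/w1.png

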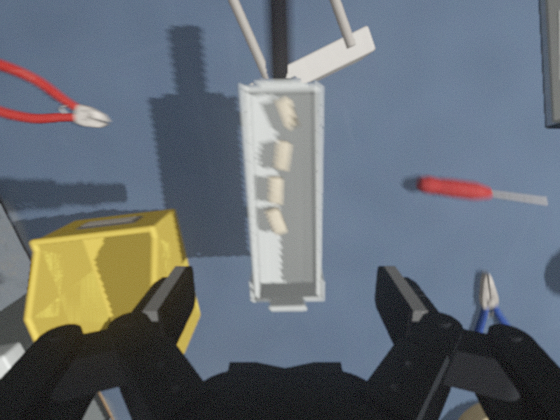

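Run:
```python
import cv2
im=cv2.imread('pics/w1.png')
a=cv2.resize(im[70:120,225:345],None,fx=6,fy=6,interpolation=3);b=cv2.resize(im[275:320,225:345],None,fx=6,fy=6,interpolation=3)
cv2.imwrite('pics/w1c.png',cv2.vconcat([a,b]))
```

```text
(no output)
```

View pics/w1c.png

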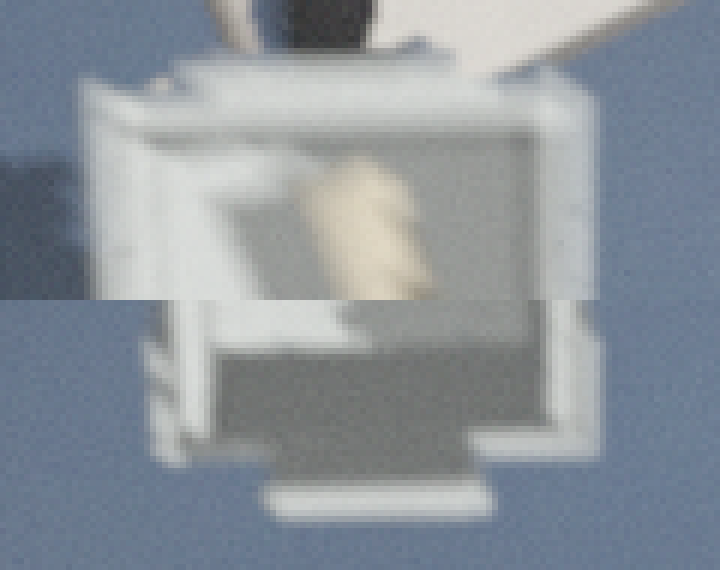

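Run:
```python
from fit import *
PT,PB=np.load('P.npy')
c=cam('wrist')
r=[(c,(-.085,-.028,.096),(239.2,83.5)),(c,(-.085,.028,.096),(324.5,85)),(c,(.09,-.032,.096),(252.2,302)),(c,(.09,.032,.096),(324.7,301.3)),(c,(.09,-.015,.109),(269.2,311.3)),(c,(.09,.015,.109),(307.2,311.3))]
P,e=fit(r,PT);print(P,'\n',e.round(1), 'old',PT)
r2=r
np.save('P.npy',[P,PB])
overlay(c,[(P,TR,(0,0,255))],(200,0,360,140),'ow1.png');overlay(c,[(P,TR,(0,0,255))],(200,180,360,320),'ow2.png')
# bin points in wrist? 
a=Rdown(P[2]);plan([P[0],P[1],.2],a,2)
```

```text
[ 0.57056039  0.30361979 -1.77775635] 
 [[ 4.9  4.3]
 [-1.4  1. ]
 [-0.4 -0.3]
 [ 0.  -1.1]
 [ 1.3 -1. ]
 [-0.8 -1.8]] old [ 0.56389166  0.31345325 -1.7485031 ]
[[[-0.01, 0.05, -0.05], [-0.4, 0.0, 0.0]], [[-0.01, 0.05, -0.05], [-0.4, 0.0, 0.0]]]
```

View pics/ow1.png

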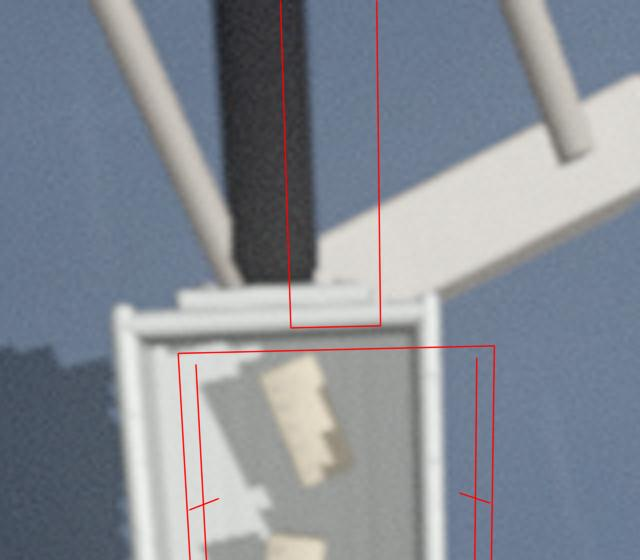

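View pics/ow2.png

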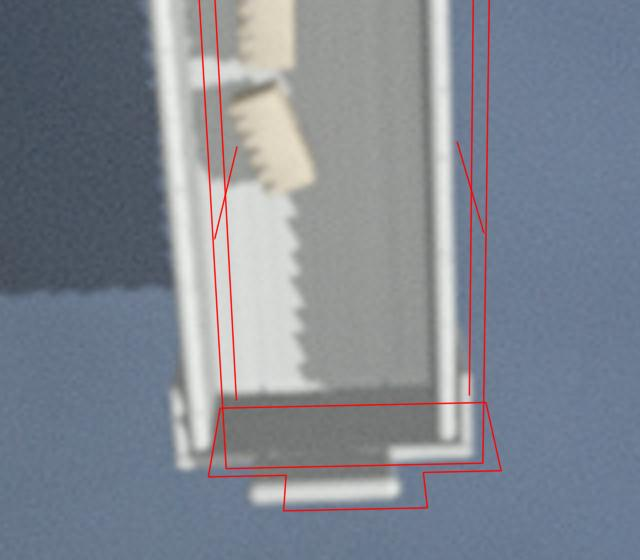

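```bash
cat >> h.py <<'E'
import pickle
def snap(n,name):
    c=cam(n,name+'.png');pickle.dump(c,open(name+'.pkl','wb'));return c
def load(name): return pickle.load(open(name+'.pkl','rb'))
E
python3 - <<'E'
from h import *
p,R,s=tool();print(p.round(4),s['dq'],s['time'])
c=snap('wrist','w2');im=cv2.imread('pics/w2.png')
a=cv2.resize(im[70:120,225:345],None,fx=6,fy=6,interpolation=3);b=cv2.resize(im[275:320,225:345],None,fx=6,fy=6,interpolation=3)
cv2.imwrite('pics/w2c.png',cv2.vconcat([a,b]))
E
```

```text
[0.5646 0.2993 0.199 ] [ 0.06682819 -0.01820439  0.01440441  0.05158412  0.02501996 -0.04632502] 1.35
```

View pics/w2c.png

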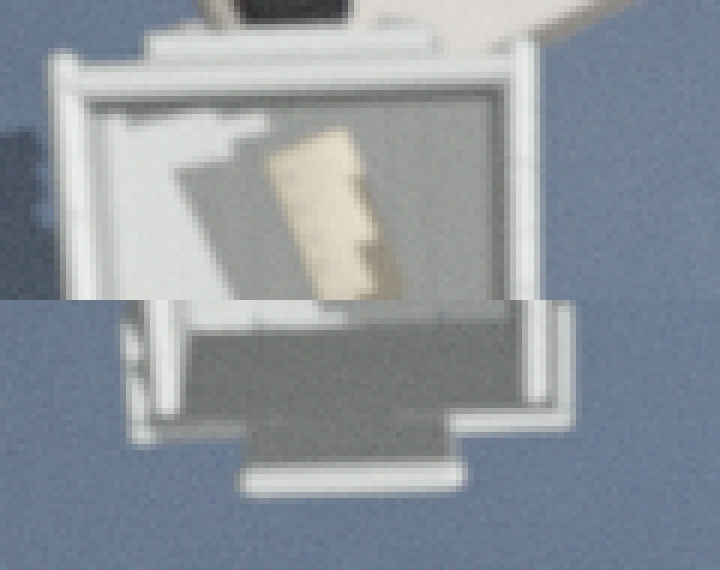

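Run:
```python
from fit import *
PT,PB=np.load('P.npy')
c=load('w2')
r=[(c,(-.085,-.028,.096),(233,78.5)),(c,(-.085,.028,.096),(315,76.3)),(c,(.09,-.032,.096),(247.5,298.8)),(c,(.09,.032,.096),(320.5,296.7)),(c,(.09,-.015,.109),(264.7,307.5)),(c,(.09,.015,.109),(302.7,306.7))]
P,e=fit(r,PT);print(P,'\n',e.round(1), 'old',PT)
np.save('P.npy',[P,PB])
overlay(c,[(P,TR,(0,0,255))],(200,0,360,140),'ow1.png');overlay(c,[(P,TR,(0,0,255))],(200,180,360,320),'ow2.png')
p,R,s=tool();print(p,s['dq'].round(3) if hasattr(s['dq'],'round') else s['dq'])
a=Rdown(P[2]);plan([P[0],P[1],.15],a,2)
```

```text
[ 0.56415398  0.31137985 -1.75549656] 
 [[ 1.6  3.9]
 [-1.1  2.9]
 [-0.2 -0.7]
 [ 0.  -1.1]
 [ 1.1 -1.3]
 [-0.9 -1.7]] old [ 0.57056039  0.30361979 -1.77775635]
[0.56323011 0.3012648  0.19926545] [ 0.052 -0.015  0.008  0.018  0.006 -0.01 ]
[[[0.49, -0.01, -0.1], [-1.0, -0.0, 0.0]], [[0.49, -0.01, -0.1], [-1.0, -0.0, 0.0]]]
```

View pics/ow1.png

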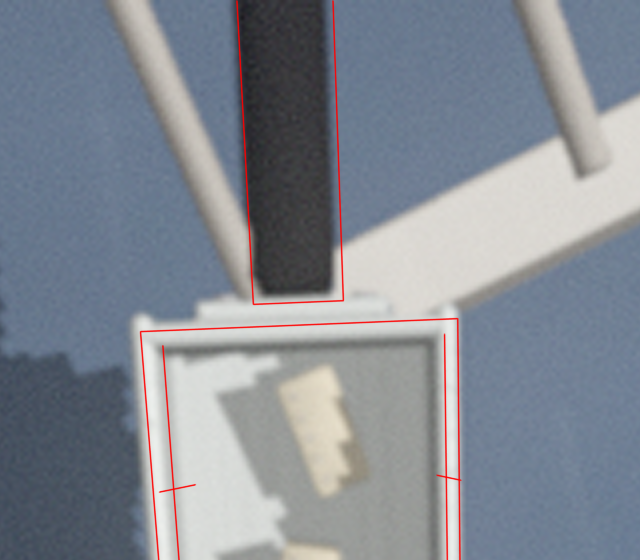

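View pics/ow2.png

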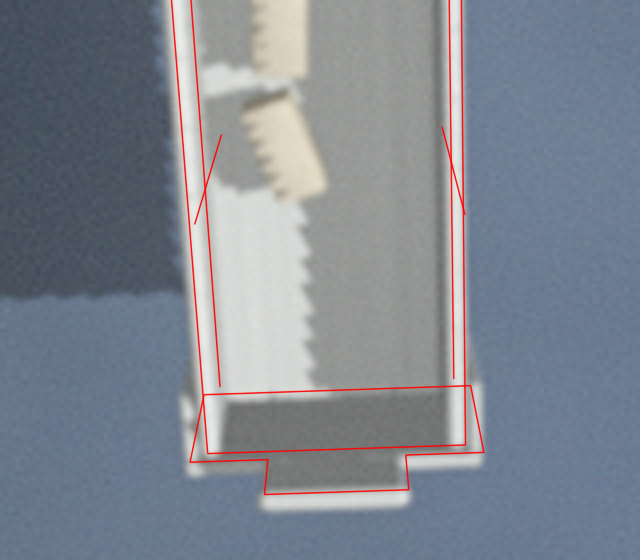

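Call:
drive_tool(series=[[[0.5,0,-0.1],[-1.0,0,0]],[[0.5,0,-0.1],[-1.0,0,0]],[[0,0,0],[0,0,0]]])

```text
time: 1.7
eef_pos: [0.5647, 0.3135, 0.1498]
tcp_rot: [0.544, 0.454, -0.542, 0.453]
contact_force: [-0.8, -0.2, -0.5]
opening: 1.0
```

Run:
```python
from h import *
P,PB=np.load('P.npy')
p,R,s=tool();print(p,s['dq'])
plan([P[0],P[1],.08],Rdown(P[2]),3)
```

```text
[0.56467145 0.31352777 0.14984459] [ 0.01072475 -0.0378452  -0.0295443  -0.00399713  0.02025364 -0.00188552]
[[[0.47, -0.0, 0.02], [0.1, -0.1, 0.0]], [[0.47, -0.0, 0.02], [0.1, -0.1, 0.0]], [[0.47, -0.0, 0.02], [0.1, -0.1, 0.0]]]
```

Call:
drive_tool(series=[[[0.47,0,0.02],[0,0,0]],[[0.47,0,0.02],[0,0,0]],[[0.45,0,0.02],[0,0,0]],[[0,0,0],[0,0,0]]])

```text
time: 2.1
eef_pos: [0.5635, 0.3158, 0.0839]
tcp_rot: [0.544, 0.456, -0.538, 0.455]
contact_force: [-0.6, 0.9, -0.4]
opening: 1.0
```

Run:
```python
from h import *
P,PB=np.load('P.npy')
p,R,s=tool();print(p,s['contact_force'])
plan([P[0],P[1],.08],Rdown(P[2]),1)
c=snap('wrist','w3');c=snap('side','s3')
im=cv2.imread('pics/s3.png');cv2.imwrite('pics/s3c.png',cv2.resize(im[90:240,170:340],None,fx=4,fy=4,interpolation=3))
```

```text
[0.56353996 0.31579904 0.08389285] [-0.5526871   0.93166167 -0.40565098]
[[[0.08, 0.03, 0.09], [0.8, -0.4, -0.2]]]
```

View pics/w3.png

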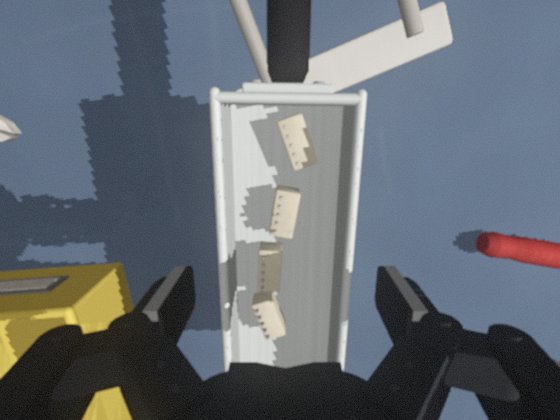

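View pics/s3c.png

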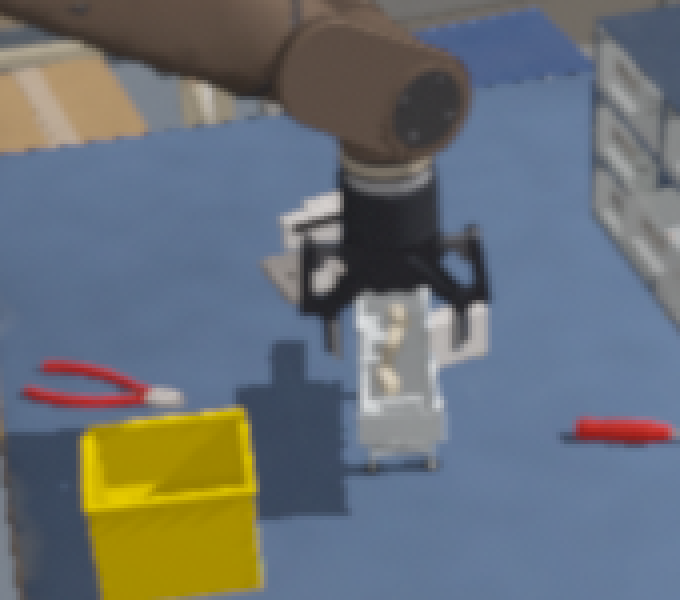

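Call:
drive_tool(series=[[[0.08,0.03,0.09],[0.8,-0.4,-0.2]],[[0,0,0],[0,0,0]],[[0,0,0],[0,0,0]],[[0,0,0],[0,0,0]],[[0,0,0],[0,0,0]]], grip=-1, newtons=50)

```text
time: 2.7
eef_pos: [0.569, 0.313, 0.0892]
tcp_rot: [0.549, 0.45, -0.539, 0.454]
contact_force: [0.1, -0.5, -2.6]
opening: 0.644
```

Call:
drive_tool(series=[[[0,0,0],[0,0,0]],[[0,0,0],[0,0,0]],[[-0.1,0,0],[0,0,0]],[[-0.2,0,0],[0,0,0]],[[-0.2,0,0],[0,0,0]]])

```text
time: 3.2
eef_pos: [0.567, 0.3121, 0.1128]
tcp_rot: [0.547, 0.45, -0.541, 0.453]
contact_force: [-0.1, -0.3, -2.6]
opening: 0.641
```

Run:
```python
from h import *
p,R,s=tool();print(p,s['contact_force'],s['wrist_torque'],s['opening'],R.round(3))
c=snap('wrist','w4')
```

```text
[0.56703595 0.31213438 0.11284522] [-0.05896536 -0.2780792  -2.59787868] [-0.05702311 -0.02017668 -0.02380424] 0.6411981257217869 [[ 0.009  0.983 -0.184]
 [ 0.003 -0.184 -0.983]
 [-1.     0.008 -0.004]]
```

View pics/w4.png

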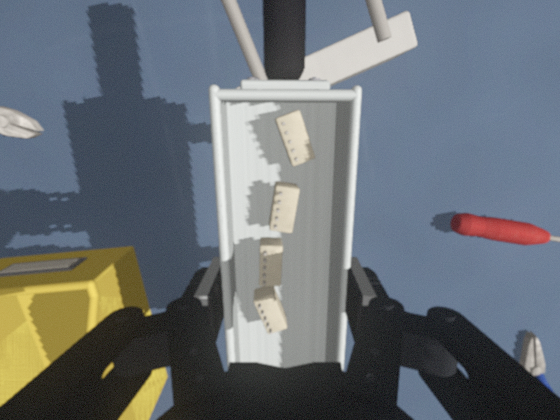

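Run:
```python
from h import *
P,PB=np.load('P.npy')
plan([.5501,.0175,.15],Rdown(PB[2]),20)
c=load('w4')
for uv in((211,86),(361,86)):print(atz(c,uv,.096+.03))
```

```text
[[[-0.04, 0.04, 0.29], [-0.6, -0.0, -0.0]], [[-0.04, 0.03, 0.29], [-0.6, -0.0, -0.0]], [[-0.04, 0.03, 0.29], [-0.6, -0.0, -0.0]], [[-0.04, 0.03, 0.29], [-0.6, -0.0, -0.0]], [[-0.04, 0.02, 0.29], [-0.6, -0.0, -0.0]]]
[[[-0.04, 0.02, 0.29], [-0.6, -0.0, -0.0]], [[-0.04, 0.02, 0.3], [-0.6, -0.0, -0.0]], [[-0.04, 0.02, 0.3], [-0.6, -0.0, -0.0]], [[-0.04, 0.01, 0.3], [-0.6, -0.0, -0.0]], [[-0.04, 0.01, 0.3], [-0.6, -0.0, -0.0]]]
[[[-0.04, 0.01, 0.3], [-0.6, -0.0, -0.0]], [[-0.04, 0.0, 0.3], [-0.6, -0.0, -0.0]], [[-0.04, -0.0, 0.3], [-0.6, -0.0, -0.0]], [[-0.04, -0.0, 0.3], [-0.6, -0.0, -0.0]], [[-0.04, -0.01, 0.3], [-0.6, -0.0, -0.0]]]
[[[-0.04, -0.01, 0.3], [-0.6, -0.0, -0.0]], [[-0.04, -0.01, 0.3], [-0.6, -0.0, -0.0]], [[-0.03, -0.02, 0.3], [-0.6, -0.0, -0.0]], [[-0.03, -0.02, 0.3], [-0.6, -0.0, -0.0]], [[-0.03, -0.02, 0.29], [-0.6, -0.0, -0.0]]]
[0.557291   0.39941018 0.126     ]
[0.61052513 0.38944555 0.126     ]
```

Call:
drive_tool(series=[[[-0.2,0,0.05],[0,0,0]],[[-0.2,0.02,0.1],[-0.5,0,0]],[[-0.2,0.03,0.15],[-0.6,0,0]],[[-0.1,0.03,0.25],[-0.6,0,0]],[[0,0.03,0.3],[-0.6,0,0]]])

```text
time: 3.75
eef_pos: [0.5673, 0.2688, 0.1571]
tcp_rot: [0.54, 0.461, -0.528, 0.467]
contact_force: [-0.7, -0.3, -3.0]
opening: 0.649
```

Call:
drive_tool(series=[[[0,0.02,0.33],[-0.7,0,0]],[[0,0.02,0.33],[-0.7,0,0]],[[0,0.02,0.33],[-0.7,0,0]],[[0,0.02,0.33],[-0.7,0,0]],[[0,0.01,0.33],[-0.7,0,0]]])

```text
time: 4.25
eef_pos: [0.563, 0.1805, 0.1621]
tcp_rot: [0.526, 0.477, -0.511, 0.485]
contact_force: [-0.3, -0.1, -3.0]
opening: 0.649
```

Call:
drive_tool(series=[[[0,0.01,0.33],[-0.7,0,0]],[[0,0.01,0.33],[-0.7,0,0]],[[0,0,0.33],[-0.7,0,0]],[[0,0,0.33],[-0.7,0,0]],[[0,0,0.33],[-0.7,0,0]]])

```text
time: 4.75
eef_pos: [0.5598, 0.0914, 0.1664]
tcp_rot: [0.511, 0.492, -0.494, 0.503]
contact_force: [0.6, 0.9, -1.9]
opening: 0.646
```

Run:
```python
from h import *
P,PB=np.load('P.npy')
p,R,s=tool();print(p,s['contact_force'],s['wrist_torque'],s['opening'],R.round(3))
plan([.5501,.0175,.15],Rdown(PB[2]),6)
```

```text
[0.55979992 0.09143976 0.1663838 ] [ 0.61442109  0.94470924 -1.93672863] [-0.05808242 -0.00482198  0.00629056] 0.6455321146303462 [[ 0.028  1.    -0.01 ]
 [ 0.005 -0.01  -1.   ]
 [-1.     0.028 -0.005]]
[[[0.05, -0.03, 0.25], [-0.3, -0.0, -0.3]], [[0.05, -0.03, 0.25], [-0.3, -0.0, -0.3]], [[0.05, -0.03, 0.25], [-0.3, -0.0, -0.3]], [[0.05, -0.04, 0.25], [-0.3, -0.0, -0.3]], [[0.05, -0.04, 0.25], [-0.3, -0.0, -0.3]]]
[[[0.05, -0.04, 0.25], [-0.3, -0.0, -0.3]]]
```

Call:
drive_tool(series=[[[0.05,-0.04,0.28],[-0.3,0,-0.3]],[[0.05,-0.03,0.28],[-0.3,0,-0.4]],[[0.05,-0.04,0.25],[-0.3,0,-0.4]],[[0.05,-0.04,0.2],[-0.3,0,-0.4]],[[0.05,-0.04,0.12],[-0.3,0,-0.3]]])

```text
time: 5.25
eef_pos: [0.5504, 0.0283, 0.1582]
tcp_rot: [0.497, 0.504, -0.495, 0.504]
contact_force: [-0.1, 0.2, -2.3]
opening: 0.646
```

Run:
```python
from h import *
P,PB=np.load('P.npy')
p,R,s=tool();print(p,s['contact_force'],s['wrist_torque'],s['opening'],R.round(3))
plan([.5501,.0175,.15],Rdown(PB[2]),2)
c=snap('top','t5');im=cv2.imread('pics/t5.png');a=cv2.resize(im[160:280,250:430],None,fx=4,fy=4,interpolation=3);cv2.imwrite('pics/t5c.png',a)
c=snap('side','s5');im=cv2.imread('pics/s5.png');a=cv2.resize(im[170:340,220:370],None,fx=3.5,fy=3.5,interpolation=3);cv2.imwrite('pics/s5c.png',a)
snap('wrist','w5')
```

```text
[0.55043977 0.02830039 0.15820592] [-0.14537248  0.19110959 -2.28103108] [0.01035789 0.02428803 0.00237628] 0.6458618076940582 [[ 0.002  1.     0.017]
 [ 0.003  0.017 -1.   ]
 [-1.     0.002 -0.003]]
[[[0.08, -0.01, 0.11], [-0.3, -0.1, -0.1]], [[0.08, -0.01, 0.11], [-0.3, -0.1, -0.1]]]
```

View pics/t5c.png

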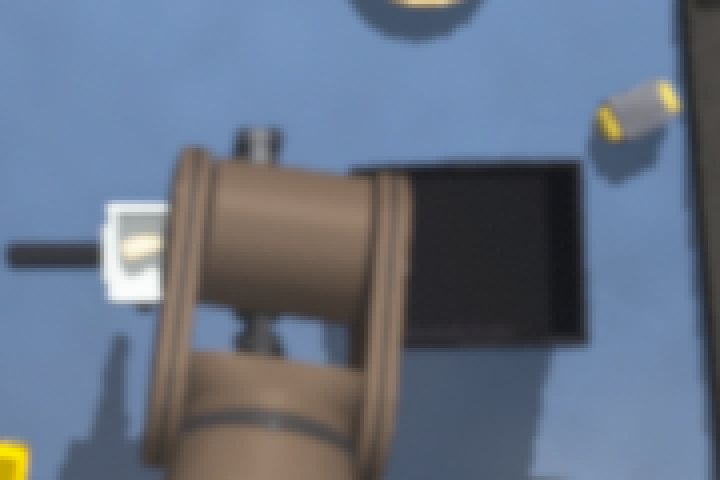

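View pics/s5c.png

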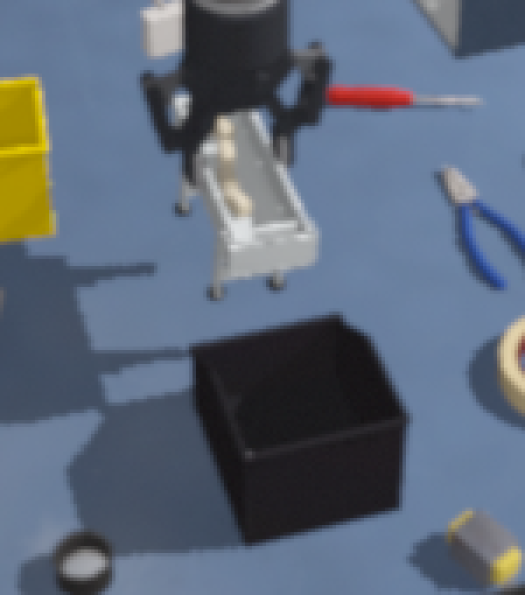

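View pics/w5.png

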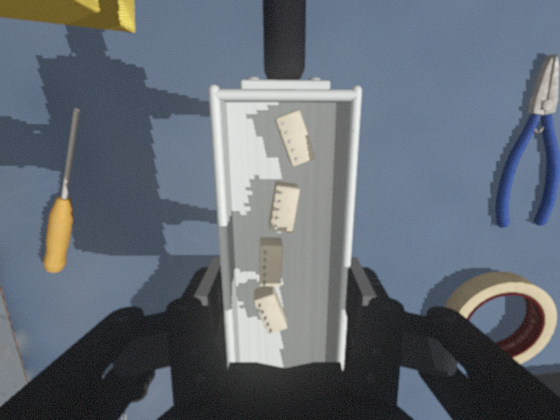

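Call:
drive_tool(series=[[[0.05,0,0.12],[-0.3,0,0]],[[0.25,0,0.08],[-0.3,0,0]],[[0.3,0,0],[0,0,0]],[[0.3,0,0],[0,0,0]],[[0.2,0,0],[0,0,0]]])

```text
time: 5.9
eef_pos: [0.552, 0.0197, 0.1008]
tcp_rot: [0.494, 0.507, -0.49, 0.508]
contact_force: [0.3, 0.2, -2.3]
opening: 0.645
```

Run:
```python
from h import *
P,PB=np.load('P.npy')
p,R,s=tool();print(p,s['contact_force'],s['wrist_torque'],s['opening'],R.round(3))
plan([.5501,.0175,.09],Rdown(PB[2]),2)
```

```text
[0.55202744 0.01967845 0.10083276] [ 0.33918594  0.24202185 -2.2565932 ] [-0.02868534  0.08387158  0.00137212] 0.6449771529697731 [[ 0.006  1.     0.031]
 [ 0.003  0.031 -1.   ]
 [-1.     0.006 -0.003]]
[[[0.11, -0.02, 0.02], [0.1, -0.1, -0.2]], [[0.11, -0.02, 0.02], [0.1, -0.1, -0.2]]]
```

Call:
drive_tool(series=[[[0.1,-0.02,0.02],[0,0,-0.2]],[[0.1,-0.02,0.02],[0,0,-0.2]],[[0,0,0],[0,0,0]]])

```text
time: 6.2
eef_pos: [0.5497, 0.0177, 0.0891]
tcp_rot: [0.492, 0.51, -0.492, 0.506]
contact_force: [-0.4, -0.1, -1.3]
opening: 0.649
```

Call:
drive_tool(series=[[[0.05,0,0],[0,0,0]],[[0,0,0],[0,0,0]]])

```text
time: 6.4
eef_pos: [0.5507, 0.0176, 0.0898]
tcp_rot: [0.492, 0.51, -0.492, 0.506]
contact_force: [-0.0, -0.1, -2.8]
opening: 0.645
```

Run:
```python
from h import *
p,R,s=tool();print(p,s['contact_force'],s['wrist_torque'],s['opening'],R.round(3))
c=snap('side','s6');im=cv2.imread('pics/s6.png');a=cv2.resize(im[170:340,220:370],None,fx=3.5,fy=3.5,interpolation=3);cv2.imwrite('pics/s6c.png',a)
```

```text
[0.55066044 0.01755051 0.08976234] [-0.0304312  -0.12558715 -2.75614983] [-0.06905193 -0.02745415 -0.02281497] 0.6447757904116084 [[-0.004  0.999  0.032]
 [ 0.003  0.032 -0.999]
 [-1.    -0.004 -0.003]]
```

View pics/s6c.png

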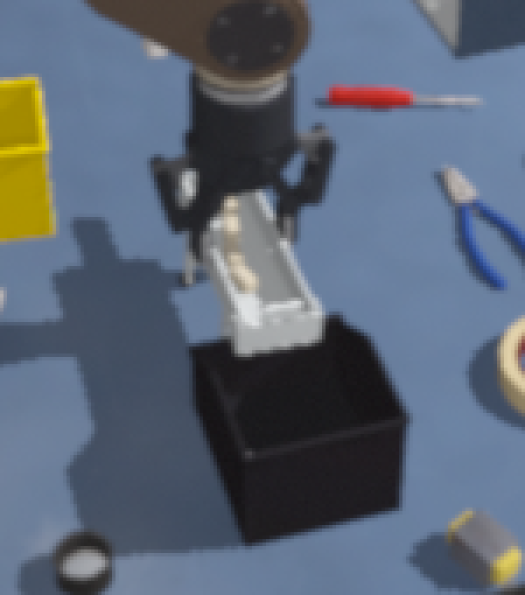

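Call:
drive_tool(series=[[[0.1,0,0],[0,0,0]],[[0,0,0],[0,0,0]]])

```text
time: 6.65
eef_pos: [0.5526, 0.0172, 0.0899]
tcp_rot: [0.492, 0.509, -0.492, 0.507]
contact_force: [-1.1, -0.9, -3.4]
opening: 0.646
```

Call:
drive_tool(series=[[[0.08,0,0],[0,0,0]],[[0,0,0],[0,0,0]]])

```text
time: 6.85
eef_pos: [0.5543, 0.0169, 0.0892]
tcp_rot: [0.492, 0.508, -0.491, 0.508]
contact_force: [-0.4, -0.5, -2.6]
opening: 0.644
```

Call:
drive_tool(series=[[[0.15,-0.05,0],[0,0,0]]])

```text
time: 6.95
eef_pos: [0.5548, 0.0165, 0.0881]
tcp_rot: [0.493, 0.507, -0.49, 0.509]
contact_force: [-16.9, 2.6, 55.7]
opening: 0.645
```

Call:
drive_tool(series=[[[0.1,-0.03,0],[0,0,0]]])

```text
time: 7.05
eef_pos: [0.5548, 0.0166, 0.0885]
tcp_rot: [0.493, 0.507, -0.49, 0.509]
contact_force: [-10.5, 1.6, 22.1]
opening: 0.644
```

Call:
drive_tool(series=[[[-0.02,0,0],[0,0,0]],[[0,0,0],[0,0,0]]])

```text
time: 7.25
eef_pos: [0.5556, 0.0165, 0.0903]
tcp_rot: [0.494, 0.506, -0.489, 0.51]
contact_force: [-0.4, 1.0, -2.7]
opening: 0.646
```

Run:
```python
from h import *
p,R,s=tool();print(p,s['contact_force'],s['wrist_torque'],s['opening'],R.round(3))
```

```text
[0.55561385 0.01651854 0.09033719] [-0.42101412  0.98819966 -2.69399428] [-0.0023967  -0.01414111 -0.00847332] 0.6461836870632002 [[ 0.008  0.999  0.034]
 [ 0.001  0.034 -0.999]
 [-1.     0.008 -0.   ]]
```

Call:
drive_tool(series=[[[0,-0.12,0],[0,0,0]],[[0.02,0,0],[0,0,0]]])

```text
time: 7.45
eef_pos: [0.5487, 0.0161, 0.0886]
tcp_rot: [0.493, 0.507, -0.49, 0.51]
contact_force: [-5.2, 0.1, 15.2]
opening: 0.645
```

Call:
drive_tool(series=[[[0,0,0],[0,0,0]],[[0,0,0],[0,0,0]],[[0,0,0],[0,0,0]],[[0,0,0],[0,0,0]],[[0,0,0],[0,0,0]]], grip=1)

```text
time: 7.95
eef_pos: [0.5469, 0.0162, 0.086]
tcp_rot: [0.492, 0.508, -0.491, 0.509]
contact_force: [-0.1, -1.1, 0.8]
opening: 0.994
```

Run:
```python
from h import *
p,R,s=tool();print(p,s['contact_force'],s['wrist_torque'],s['opening'],R.round(3))
c=snap('wrist','w7')
```

```text
[0.54686408 0.0161924  0.0859829 ] [-0.12966342 -1.11109991  0.76521498] [ 0.03660999 -0.00815142  0.01817105] 0.9940196873792615 [[ 0.003  0.999  0.034]
 [ 0.001  0.034 -0.999]
 [-1.     0.003 -0.001]]
```

View pics/w7.png

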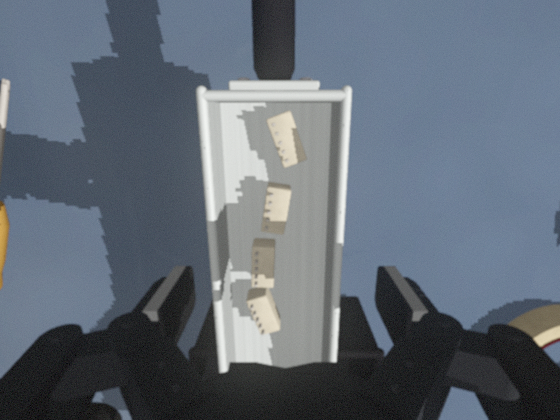

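Call:
drive_tool(series=[[[-0.5,0.07,0],[0,0,0]],[[-0.6,0,-0.3],[0,0,0]],[[-0.6,0,-0.5],[0,0,0]],[[-0.6,0,-0.6],[0,0,0]],[[-0.4,0,-0.5],[0,0,0]]])

```text
time: 8.5
eef_pos: [0.5447, 0.1114, 0.2205]
tcp_rot: [0.492, 0.509, -0.494, 0.504]
contact_force: [0.5, 0.0, -0.1]
opening: 1.001
```

Call:
drive_tool(series=[[[0,0,-0.3],[0,0,0]],[[0,0,0],[0,0,0]]])

```text
time: 8.7
eef_pos: [0.5457, 0.1294, 0.224]
tcp_rot: [0.493, 0.509, -0.492, 0.507]
contact_force: [0.0, -0.9, -0.0]
opening: 0.997
```

Run:
```python
from h import *
p,R,s=tool();print(p,s['contact_force'],s['dq'],R.round(3))
c=snap('wrist','w8');c=snap('top','t8');im=cv2.imread('pics/t8.png');a=cv2.resize(im[160:280,250:430],None,fx=4,fy=4,interpolation=3);cv2.imwrite('pics/t8c.png',a)
```

```text
[0.54565396 0.12941063 0.22397993] [ 0.00899378 -0.88875825 -0.04213605] [-0.00847731 -0.01225113 -0.01356306 -0.01849068 -0.00414755 -0.00553042] [[-0.001  1.     0.031]
 [ 0.003  0.031 -1.   ]
 [-1.    -0.001 -0.003]]
```

View pics/w8.png

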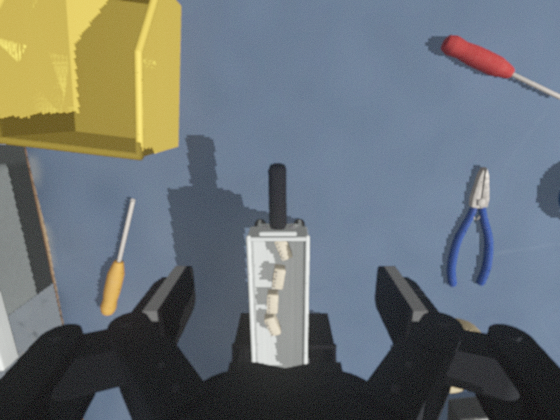

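View pics/t8c.png

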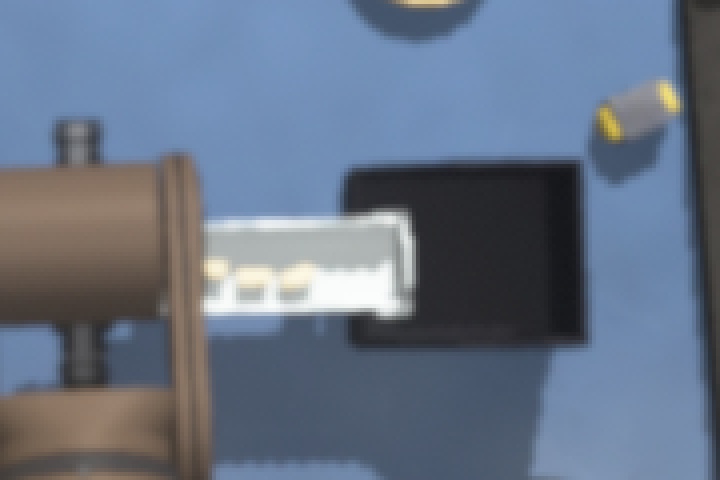

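Run:
```python
from fit import *
c=load('t8')
for uv in((353,212.5),(353,239)):print(atz(c,uv,.096))
for uv in((336.6,203.5),(336.8,246)):print('lip',atz(c,uv,.062))
for uv in((395.2,200.5),(396.3,246)):print('rear',atz(c,uv,.096))
w=load('w8')
for uv in((247,238),(309,238)):print('trayrear',atz(w,uv,.096))
for uv in((272,163),(283,163)):print('gripend',atz(w,uv,.093))
for uv in((237,315),(327,315),(327,314)):print('lipw',atz(w,uv,.062))
PB=np.load('P.npy')[1]
overlay(w,[(PB,BN,(0,0,255)),((.546,.0175,-1.539),TR,(0,255,0))],(210,150,350,290+90),'ow8.png')
overlay(c,[(PB,BN,(0,0,255)),((.546,.0175,-1.539),TR,(0,255,0))],(250,160,430,280),'ot8.png')
```

```text
[ 0.57864447 -0.0779657   0.096     ]
[ 0.51154366 -0.07783703  0.096     ]
lip [ 0.60337995 -0.04017529  0.062     ]
lip [ 0.49296842 -0.04068378  0.062     ]
rear [ 0.6098285  -0.18486077  0.096     ]
rear [ 0.4947109  -0.18687389  0.096     ]
trayrear [0.51312313 0.09534984 0.096     ]
trayrear [0.56928293 0.09708059 0.096     ]
gripend [0.53439326 0.16352955 0.093     ]
gripend [0.54375219 0.16381735 0.093     ]
lipw [ 0.4974941  -0.01132675  0.062     ]
lipw [ 0.59755434 -0.0082381   0.062     ]
lipw [ 0.59746181 -0.00694099  0.062     ]
```

View pics/ow8.png

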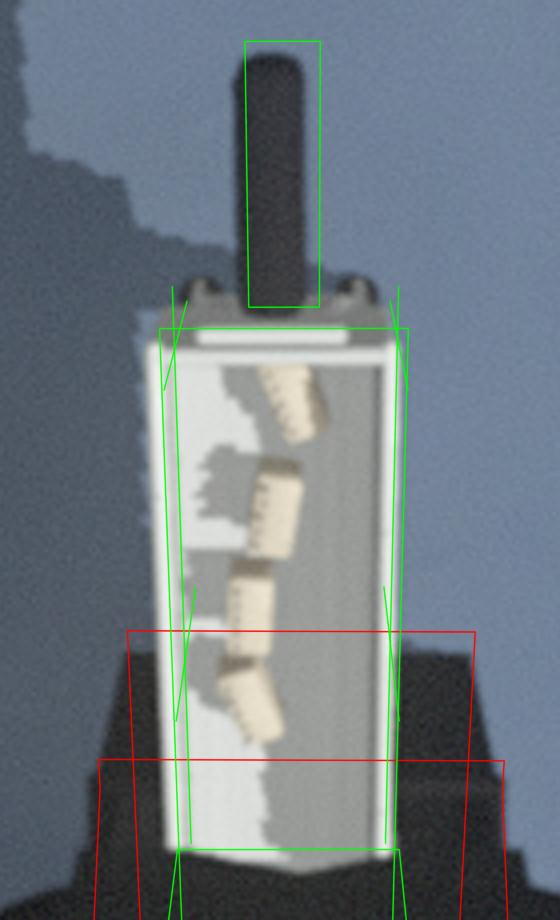

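View pics/ot8.png

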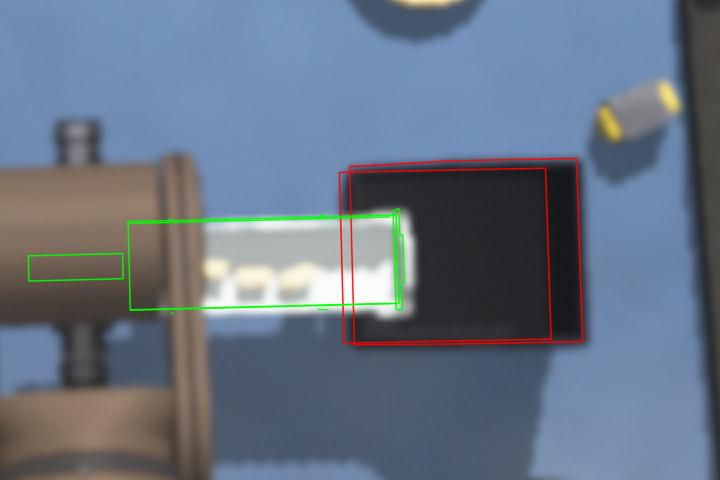

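Run:
```python
from fit import *
P=np.array([.543,.0118,-1.549]);PB=np.array([.549,-.0455,-1.555]);np.save('P.npy',[P,PB])
w=load('w8');c=load('t8')
overlay(w,[(PB,BN,(0,0,255)),(P,TR,(0,255,0))],(210,150,350,290+90),'ow8.png')
overlay(c,[(PB,BN,(0,0,255)),(P,TR,(0,255,0))],(250,160,430,280),'ot8.png')
plan(W(P,(.06,0,.16))[0],Rdown(P[2]),5)
```

```text
[[[0.25, -0.03, 0.7], [0.1, -0.0, 0.0]], [[0.25, -0.02, 0.7], [0.1, -0.0, 0.0]], [[0.25, -0.02, 0.7], [0.1, -0.0, 0.0]], [[0.25, -0.02, 0.7], [0.1, -0.0, 0.0]], [[0.25, -0.02, 0.7], [0.1, -0.0, 0.0]]]
```

View pics/ow8.png

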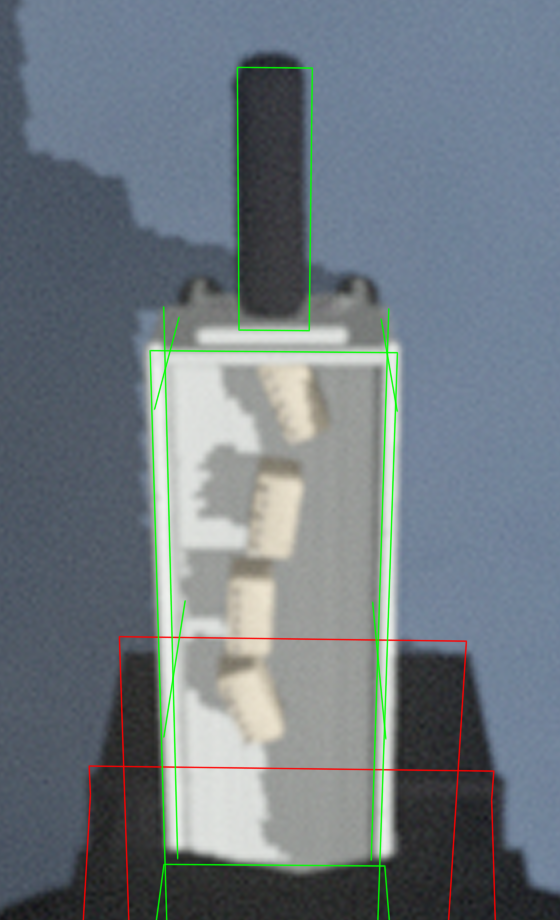

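View pics/ot8.png

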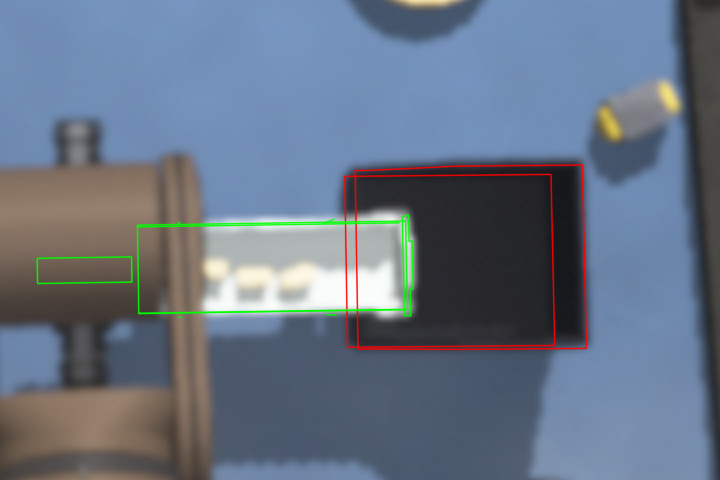

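Call:
drive_tool(series=[[[0,-0.03,0.6],[0,0,0]],[[0.1,-0.02,0.7],[0,0,0]],[[0.2,-0.02,0.7],[0,0,0]],[[0.25,-0.02,0.7],[0,0,0]],[[0.3,-0.02,0.6],[0,0,0]]], grip=-1, newtons=20)

```text
time: 9.3
eef_pos: [0.5417, -0.0444, 0.1724]
tcp_rot: [0.49, 0.511, -0.494, 0.504]
contact_force: [1.0, 0.4, 0.4]
opening: 0.14
```

Call:
drive_tool(series=[[[0,0,0.1],[0,0,0]],[[0,0,0],[0,0,0]]])

```text
time: 9.5
eef_pos: [0.5383, -0.0542, 0.1666]
tcp_rot: [0.49, 0.512, -0.498, 0.499]
contact_force: [0.1, 0.3, 0.1]
opening: -0.0
```

Run:
```python
from fit import *
P,PB=np.load('P.npy')
p,R,s=tool();print(p,s['contact_force'],s['opening'],R.round(3))
plan(W(P,(.055,0,.125))[0],Rdown(P[2]),2)
c=snap('side','s9');im=cv2.imread('pics/s9.png');a=cv2.resize(im[170:340,220:370],None,fx=3.5,fy=3.5,interpolation=3);cv2.imwrite('pics/s9c.png',a)
c=snap('wrist','w9')
```

```text
[ 0.53828641 -0.05423513  0.16659691] [0.0546192  0.34167577 0.14979733] -0.0004176877843206375 [[-0.021  1.     0.023]
 [ 0.004  0.023 -1.   ]
 [-1.    -0.021 -0.004]]
[[[0.42, 0.07, -0.11], [0.0, -0.1, 0.6]], [[0.42, 0.07, -0.11], [0.0, -0.1, 0.6]]]
```

View pics/s9c.png

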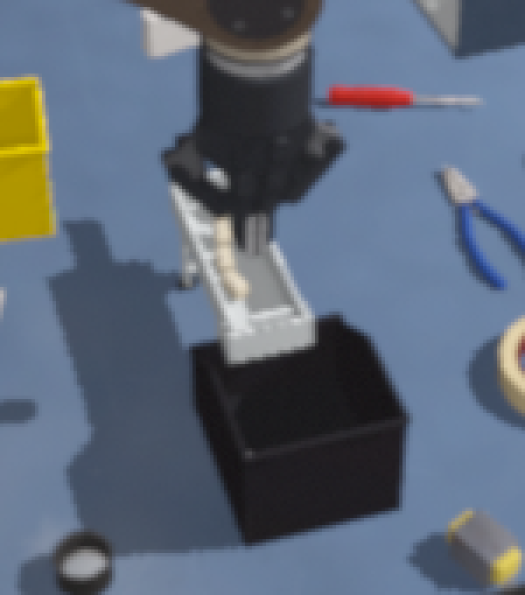

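View pics/w9.png

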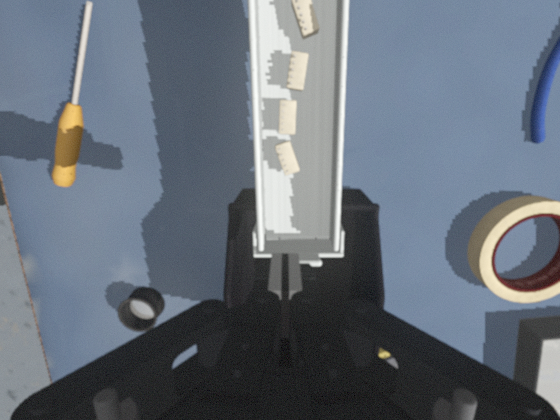

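Call:
drive_tool(series=[[[0.4,0.07,-0.1],[0,0,0.6]],[[0.4,0.07,-0.1],[0,0,0.6]],[[0,0,0],[0,0,0]]])

```text
time: 9.9
eef_pos: [0.5464, -0.0397, 0.1285]
tcp_rot: [0.495, 0.507, -0.49, 0.507]
contact_force: [0.4, -0.4, -0.1]
opening: 0.005
```

Run:
```python
from fit import *
P,PB=np.load('P.npy')
p,R,s=tool();print(p,s['contact_force'],s['opening'],R.round(3))
plan(W(P,(.06,0,.114))[0],Rdown(P[2]),1)
plan(W(P,(.06,0,.114))[0],Rdown(P[2]),2)
c=snap('side','s10');im=cv2.imread('pics/s10.png');a=cv2.resize(im[220:300,260:340],None,fx=7,fy=7,interpolation=3);cv2.imwrite('pics/s10c.png',a)
c=snap('wrist','w10')
```

```text
[ 0.54639301 -0.03974682  0.12846303] [ 0.43714002 -0.36565151 -0.10785932] 0.004916945694675257 [[ 0.006  1.     0.028]
 [ 0.004  0.028 -1.   ]
 [-1.     0.006 -0.004]]
[[[0.29, -0.05, 0.17], [0.4, -0.2, -0.3]]]
[[[0.14, -0.02, 0.08], [0.2, -0.1, -0.2]], [[0.14, -0.02, 0.08], [0.2, -0.1, -0.2]]]
```

View pics/s10c.png

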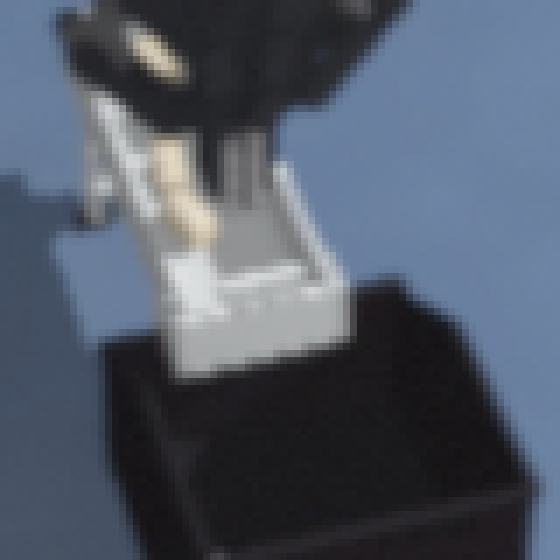

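View pics/w10.png

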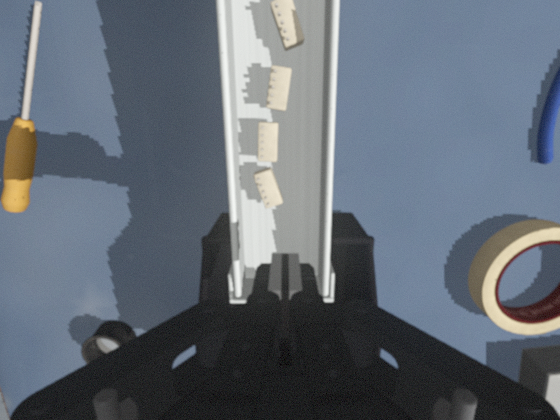

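Call:
drive_tool(series=[[[0.15,-0.02,0.15],[0,0,0]],[[0.15,-0.02,0.1],[0,0,0]],[[0,0,0],[0,0,0]]])

```text
time: 10.3
eef_pos: [0.5484, -0.054, 0.1186]
tcp_rot: [0.496, 0.504, -0.488, 0.511]
contact_force: [0.3, -0.5, -0.2]
opening: -0.0
```

Run:
```python
from fit import *
P,PB=np.load('P.npy')
p,R,s=tool();print(p,s['contact_force'],s['opening'],R.round(3))
plan(W(P,(.085,0,.111))[0],Rdown(P[2]),3)
c=snap('side','s10');im=cv2.imread('pics/s10.png');a=cv2.resize(im[220:300,260:340],None,fx=7,fy=7,interpolation=3);cv2.imwrite('pics/s10d.png',a)
```

```text
[ 0.54842239 -0.05403361  0.11855481] [ 0.34123172 -0.49301548 -0.19581097] -0.00022191262572617644 [[ 0.015  0.999  0.03 ]
 [ 0.001  0.03  -1.   ]
 [-1.     0.015 -0.   ]]
[[[0.05, -0.03, 0.13], [0.2, -0.0, -0.3]], [[0.05, -0.03, 0.13], [0.2, -0.0, -0.3]], [[0.05, -0.03, 0.13], [0.2, -0.0, -0.3]]]
```

View pics/s10d.png

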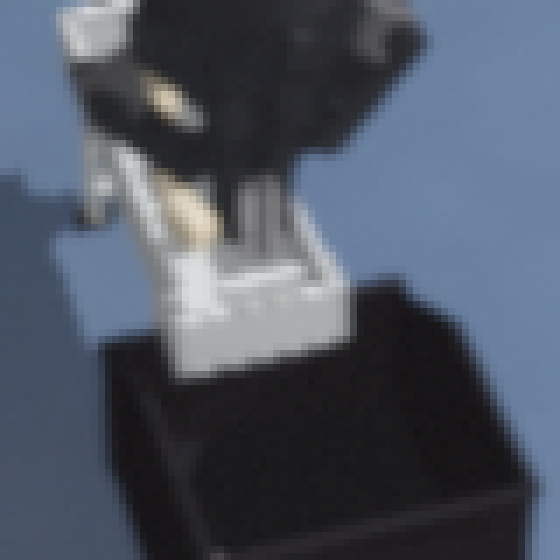

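Call:
drive_tool(series=[[[0.2,-0.06,0],[0,0,-0.6]]])

```text
time: 10.45
eef_pos: [0.5473, -0.0548, 0.1106]
tcp_rot: [0.495, 0.505, -0.491, 0.51]
contact_force: [-0.0, 0.4, 0.7]
opening: -0.003
```

Run:
```python
from fit import *
P,PB=np.load('P.npy')
p,R,s=tool();print(p,s['contact_force'],s['opening'],R.round(3))
plan(W(P,(.085,0,.111))[0],Rdown(P[2]),2)
```

```text
[ 0.54726399 -0.05475629  0.11057042] [-0.01346876  0.35386557  0.67064269] -0.002713092637096977 [[ 0.009  1.     0.029]
 [-0.001  0.029 -1.   ]
 [-1.     0.009  0.001]]
[[[-0.0, -0.03, 0.18], [0.2, 0.0, -0.3]], [[-0.0, -0.03, 0.18], [0.2, 0.0, -0.3]]]
```

Pushing outward along the arc now.

Call:
drive_tool(series=[[[0,-0.02,0.2],[0.2,0,-0.3]],[[0,-0.02,0.2],[0,0,-0.2]]])

```text
time: 10.65
eef_pos: [0.5443, -0.0746, 0.1086]
tcp_rot: [0.492, 0.508, -0.494, 0.506]
contact_force: [0.9, 0.3, 0.8]
opening: -0.002
```

Call:
drive_tool(series=[[[0.05,-0.02,0.15],[0,0,0]],[[0.1,0,0.12],[0,0,0]]])

```text
time: 10.85
eef_pos: [0.5441, -0.0903, 0.1014]
tcp_rot: [0.493, 0.507, -0.494, 0.506]
contact_force: [-0.3, -0.1, -1.0]
opening: -0.003
```

Run:
```python
from fit import *
P,PB=np.load('P.npy')
p,R,s=tool();print(p,'trayx',(P[1]-p[1]),s['contact_force'],s['opening'],R.round(3))
c=snap('side','s11');im=cv2.imread('pics/s11.png');a=cv2.resize(im[220:300,260:340],None,fx=7,fy=7,interpolation=3);cv2.imwrite('pics/s11d.png',a)
```

```text
[ 0.54408671 -0.09031776  0.1014183 ] trayx 0.10211775709913137 [-0.26467032 -0.14146366 -0.98600399] -0.0025919953582106423 [[-0.003  1.     0.026]
 [-0.     0.026 -1.   ]
 [-1.    -0.003  0.   ]]
```

View pics/s11d.png

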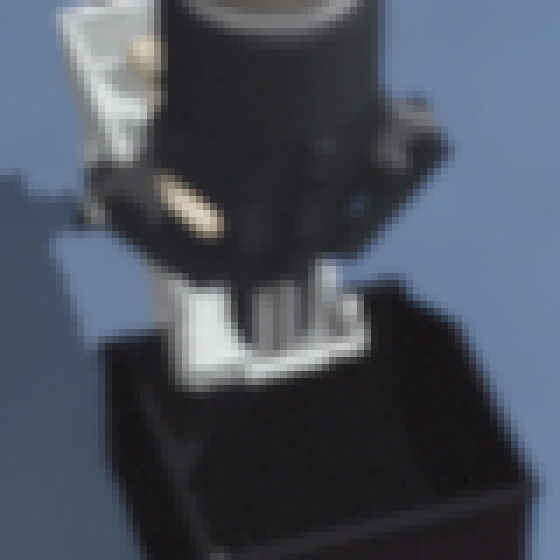

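Call:
drive_tool(series=[[[0.15,0,0.06],[0,0,0]],[[0.15,0,0.04],[0,0,0]]])

```text
time: 11.1
eef_pos: [0.5444, -0.0973, 0.0853]
tcp_rot: [0.493, 0.506, -0.495, 0.506]
contact_force: [0.1, -0.1, 1.2]
opening: -0.001
```

Run:
```python
from fit import *
P,PB=np.load('P.npy')
p,R,s=tool();print(p,'trayx',(P[1]-p[1]),s['contact_force'],s['opening'],R.round(3))
```

```text
[ 0.5443688  -0.09725305  0.08532977] trayx 0.10905304596213741 [ 0.11062186 -0.06660399  1.21257636] -0.0010274139942245922 [[-0.002  1.     0.025]
 [-0.001  0.025 -1.   ]
 [-1.    -0.002  0.001]]
```

Call:
drive_tool(series=[[[0.1,0,0.02],[0,0,0]]])

```text
time: 11.2
eef_pos: [0.5441, -0.0984, 0.0794]
tcp_rot: [0.493, 0.507, -0.495, 0.506]
contact_force: [-0.0, 0.6, 1.1]
opening: -0.002
```

Run:
```python
from fit import *
P,PB=np.load('P.npy')
p,R,s=tool();print(p,'trayx',(P[1]-p[1]),s['contact_force'],s['opening'],R.round(3))
c=snap('side','s12');im=cv2.imread('pics/s12.png');a=cv2.resize(im[220:300,260:340],None,fx=7,fy=7,interpolation=3);cv2.imwrite('pics/s12d.png',a)
```

```text
[ 0.5441287  -0.0983542   0.07936557] trayx 0.11015420124007294 [-0.03259519  0.59871262  1.09720916] -0.00204144103648762 [[-0.003  1.     0.025]
 [-0.001  0.025 -1.   ]
 [-1.    -0.003  0.001]]
```

View pics/s12d.png

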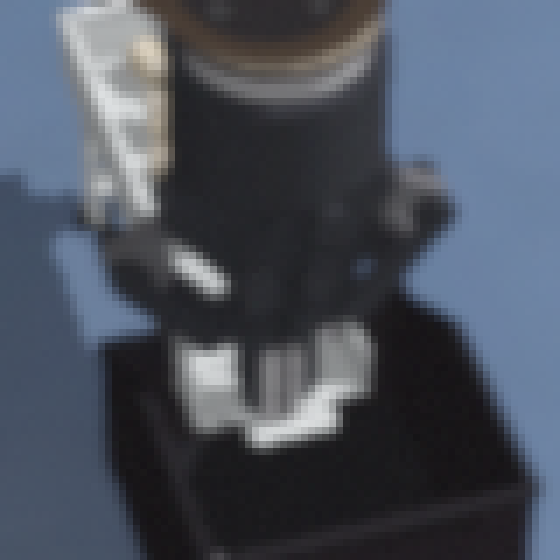

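Call:
drive_tool(series=[[[0.03,0,0],[0,0,0]],[[-0.3,0,0],[0,0,0]],[[-0.6,0,0],[0,0,0]],[[-0.8,0,-0.2],[0,0,0]],[[-0.8,0,-0.6],[0,0,0]]])

```text
time: 11.75
eef_pos: [0.5393, -0.0578, 0.2005]
tcp_rot: [0.491, 0.511, -0.498, 0.5]
contact_force: [1.5, 0.4, -0.2]
opening: 0.002
```

Call:
drive_tool(series=[[[-0.2,0,-0.8],[0,0,0]],[[0,0,-0.8],[0,0,0]],[[0,0,-0.8],[0,0,0]],[[0,0,-0.8],[0,0,0]],[[0,0,-0.6],[0,0,0]]], grip=1)

```text
time: 12.25
eef_pos: [0.5408, 0.138, 0.2307]
tcp_rot: [0.498, 0.502, -0.492, 0.507]
contact_force: [0.9, -0.4, 0.5]
opening: 0.847
```

Run:
```python
from fit import *
P,PB=np.load('P.npy')
p,R,s=tool();print(p,'trayx',(P[1]-p[1]),s['contact_force'],s['opening'],R.round(3),s['time'])
c=snap('side','s13');im=cv2.imread('pics/s13.png');a=cv2.resize(im[200:330,230:360],None,fx=4.5,fy=4.5,interpolation=3);cv2.imwrite('pics/s13d.png',a)
c=snap('wrist','w13')
```

```text
[0.54081756 0.13798736 0.2306806 ] trayx -0.12618736009408946 [ 0.94395191 -0.35594066  0.50922441] 0.8466252842525829 [[ 0.01   1.     0.019]
 [ 0.001  0.019 -1.   ]
 [-1.     0.01  -0.   ]] 12.25
```

View pics/s13d.png

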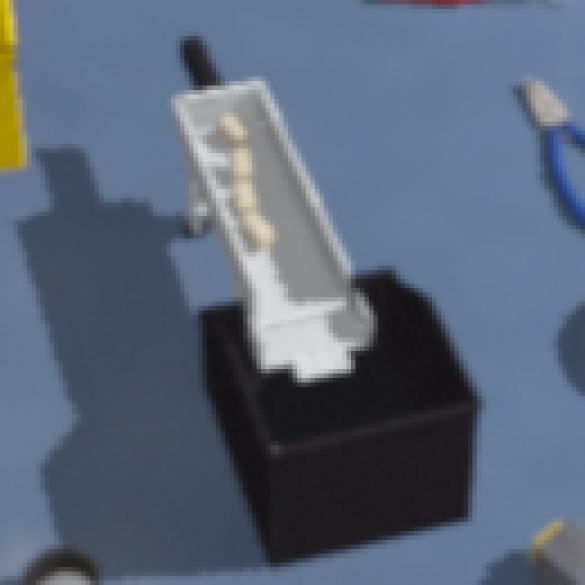

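View pics/w13.png

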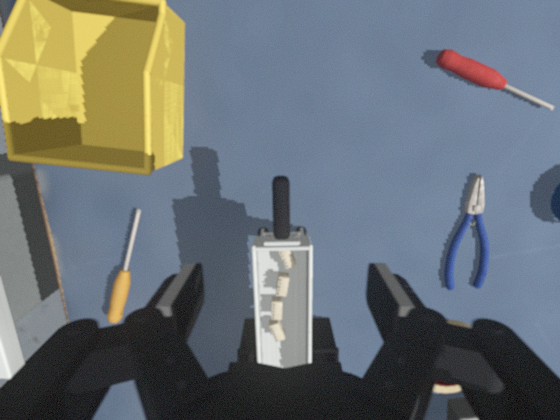

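Call:
drive_tool(series=[[[0,0,0.1],[0,0,-0.5]],[[0,0,0],[0,0,0]]])

```text
time: 12.55
eef_pos: [0.5408, 0.134, 0.2324]
tcp_rot: [0.495, 0.506, -0.493, 0.507]
contact_force: [0.2, -0.1, 0.0]
opening: 1.002
```

Run:
```python
from fit import *
P,PB=np.load('P.npy')
p,R,s=tool();print(p,s['dq'],R.round(3))
c=snap('wrist','w14')
overlay(c,[(P,TR,(0,255,0))],(220,160,350,300),'ow14.png')
plan(W(P,(-.109,0,.14))[0],Rdown(P[2]),3)
```

```text
[0.54082339 0.13395029 0.23242717] [ 0.00359796 -0.00997242  0.002671    0.00027913  0.00730245 -0.00405902] [[ 0.003  1.     0.025]
 [ 0.     0.025 -1.   ]
 [-1.     0.003 -0.   ]]
[[[0.62, -0.01, 0.09], [0.1, -0.0, -0.1]], [[0.62, -0.0, 0.09], [0.1, -0.0, -0.1]], [[0.62, -0.0, 0.09], [0.1, -0.0, -0.1]]]
```

View pics/ow14.png

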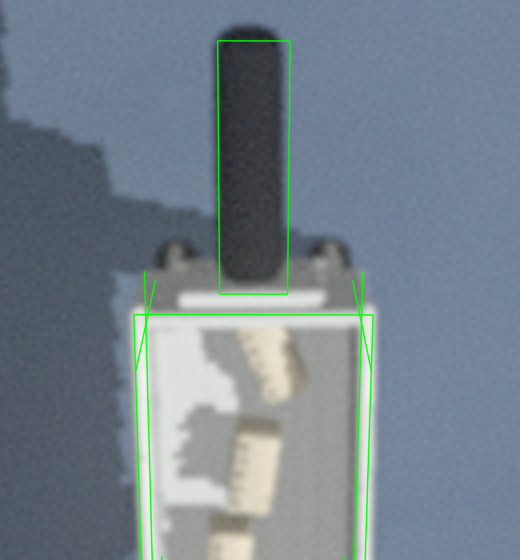

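Call:
drive_tool(series=[[[0.6,0,0.08],[0.1,0,0]],[[0.6,0,0.08],[0.1,0,0]],[[0.6,0,0.06],[0.1,0,0]],[[0.5,0,0],[0,0,0]]])

```text
time: 13.0
eef_pos: [0.5471, 0.1178, 0.1212]
tcp_rot: [0.502, 0.499, -0.493, 0.507]
contact_force: [0.0, -0.6, 0.6]
opening: 1.0
```

Run:
```python
from fit import *
P,PB=np.load('P.npy')
p,R,s=tool();print(p,s['contact_force'],R.round(3))
plan(W(P,(-.113,0,.078))[0],Rdown(P[2]),2)
```

```text
[0.54712676 0.11779116 0.12123064] [ 0.01296337 -0.60730642  0.55689176] [[ 0.018  1.     0.012]
 [ 0.001  0.012 -1.   ]
 [-1.     0.018 -0.   ]]
[[[0.43, -0.07, -0.07], [-0.3, -0.0, -0.5]], [[0.43, -0.07, -0.07], [-0.3, -0.0, -0.5]]]
```

Call:
drive_tool(series=[[[0.35,-0.09,-0.07],[-0.3,0,-0.5]],[[0.3,-0.07,-0.07],[-0.3,0,-0.5]],[[0,0,0],[0,0,0]]])

```text
time: 13.3
eef_pos: [0.5365, 0.1222, 0.0832]
tcp_rot: [0.493, 0.507, -0.498, 0.502]
contact_force: [-0.7, 0.1, 0.5]
opening: 1.0
```

Run:
```python
from fit import *
P,PB=np.load('P.npy')
p,R,s=tool();print(p,s['contact_force'],R.round(3))
plan(W(P,(-.113,0,.078))[0],Rdown(P[2]),1)
```

```text
[0.53653778 0.12217529 0.08321981] [-0.72741259  0.08779561  0.49552972] [[-0.009  1.     0.018]
 [-0.     0.018 -1.   ]
 [-1.    -0.009  0.   ]]
[[[0.1, 0.08, -0.05], [-0.2, 0.0, 0.5]]]
```

Call:
drive_tool(series=[[[0.1,0.08,-0.04],[-0.2,0,0.5]],[[0,0,0],[0,0,0]]])

```text
time: 13.5
eef_pos: [0.5419, 0.1244, 0.0793]
tcp_rot: [0.495, 0.505, -0.494, 0.506]
contact_force: [-0.7, -0.1, -0.3]
opening: 1.0
```

Run:
```python
from fit import *
P,PB=np.load('P.npy')
p,R,s=tool();print(p,s['contact_force'],R.round(3))
plan(W(P,(-.113,0,.078))[0],Rdown(P[2]),1)
c=snap('wrist','w15')
```

```text
[0.5419206  0.12439586 0.07925654] [-0.65841078 -0.08284339 -0.29560147] [[ 0.003  1.     0.022]
 [ 0.     0.022 -1.   ]
 [-1.     0.003 -0.   ]]
[[[0.03, -0.03, -0.01], [0.0, -0.0, -0.2]]]
```

View pics/w15.png

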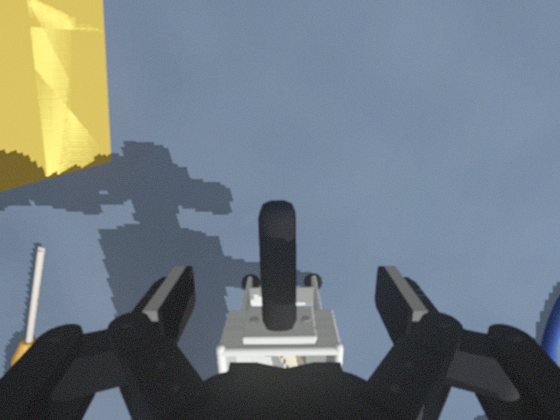

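Call:
drive_tool(series=[[[0.02,-0.04,0],[0,0,0]],[[0,0,0],[0,0,0]],[[0,0,0],[0,0,0]],[[0,0,0],[0,0,0]],[[0,0,0],[0,0,0]]], grip=-1, newtons=90)

```text
time: 14.05
eef_pos: [0.5424, 0.1249, 0.0825]
tcp_rot: [0.497, 0.503, -0.492, 0.508]
contact_force: [-1.8, 0.4, 2.3]
opening: 0.168
```

Call:
drive_tool(series=[[[0,0,0],[0,0,0]],[[0,0,0],[0,0,0]],[[0,0,0],[0,0,0]],[[0,0,0],[0,0,0]]])

```text
time: 14.45
eef_pos: [0.5423, 0.1249, 0.0826]
tcp_rot: [0.497, 0.503, -0.492, 0.508]
contact_force: [-0.5, 0.9, 0.6]
opening: 0.16
```

Run:
```python
from fit import *
P,PB=np.load('P.npy')
p,R,s=tool();print(p,s['contact_force'],s['opening'],R.round(3),s['qpos'])
c=snap('wrist','w16')
c=snap('side','s16');im=cv2.imread('pics/s16.png');a=cv2.resize(im[160:330,220:360],None,fx=3.5,fy=3.5,interpolation=3);cv2.imwrite('pics/s16d.png',a)
```

```text
[0.54230057 0.12490619 0.08261105] [-0.48869317  0.8772771   0.55178518] 0.16038001604196261 [[ 0.009  1.     0.022]
 [ 0.001  0.022 -1.   ]
 [-1.     0.009 -0.   ]] [4.39324285e-02 2.12506569e-01 1.98497128e+00 3.58627215e-04
 9.34890462e-01 2.17863603e-02]
```

View pics/w16.png

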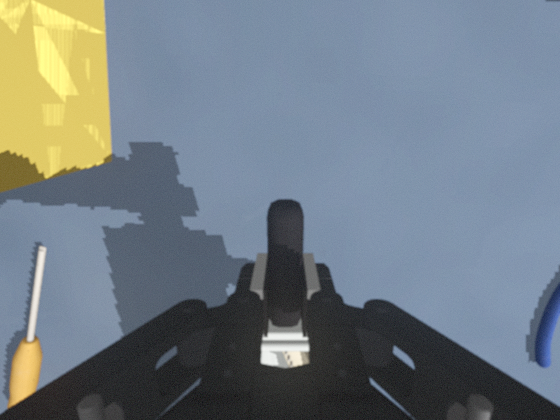

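View pics/s16d.png

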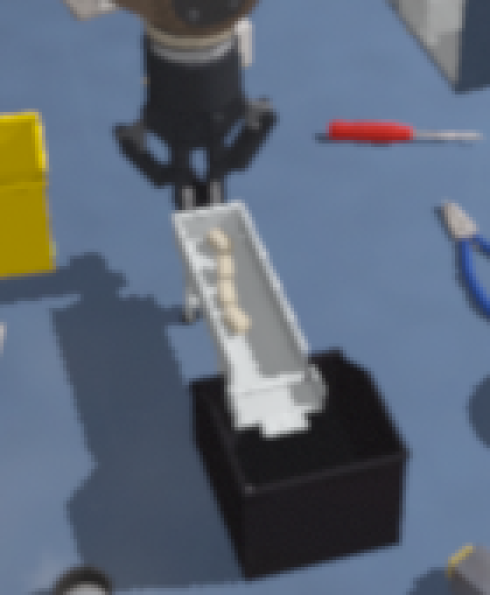

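```bash
cat >> fit.py <<'E'
PT=np.array([.5425,.0118,-1.549])
def tip(deg,mx=.085,mz=.07,n=5,go=True):
    th=np.radians(deg);c,s=np.cos(th),np.sin(th);a,b=-.198,.0126
    x=mx+a*c+b*s;z=mz-a*s+b*c
    t=W(PT,(x,0,z))[0];print(t.round(4))
    if go: plan(t,Rdown(PT[2],th),n)
E
python3 - <<'E'
from fit import *
tip(0,.085,.085,2);tip(12,.085,.085,5)
E
```

```text
[0.54   0.1248 0.0976]
[[[-0.15, -0.02, 0.0], [0.0, -0.0, -0.3]], [[-0.15, -0.02, 0.0], [0.0, -0.0, -0.3]]]
[0.5402 0.1178 0.1385]
[[[-0.22, -0.01, 0.03], [0.0, 2.4, -0.1]], [[-0.22, -0.01, 0.02], [0.0, 2.4, -0.1]], [[-0.23, -0.01, 0.01], [0.0, 2.4, -0.1]], [[-0.23, -0.01, -0.0], [0.0, 2.4, -0.1]], [[-0.23, -0.01, -0.01], [0.0, 2.4, -0.1]]]
```

Call:
drive_tool(series=[[[-0.1,-0.02,0],[0,0,-0.3]],[[-0.15,-0.02,0],[0,0,-0.3]],[[0,0,0],[0,0,0]]])

```text
time: 14.85
eef_pos: [0.539, 0.125, 0.0944]
tcp_rot: [0.494, 0.507, -0.495, 0.504]
contact_force: [0.1, 1.2, -2.5]
opening: 0.165
```

Run:
```python
from fit import *
p,R,s=tool();print(p,s['contact_force'],s['wrist_torque'],s['opening'],R.round(3))
tip(12,.085,.085,5)
c=snap('side','s17');im=cv2.imread('pics/s17.png');a=cv2.resize(im[160:330,220:360],None,fx=3.5,fy=3.5,interpolation=3);cv2.imwrite('pics/s17d.png',a)
```

```text
[0.53895265 0.12500172 0.09442832] [ 0.14715313  1.15798474 -2.46049577] [ 0.21930897  0.01630836 -0.01975592] 0.1646112024515191 [[-0.005  1.     0.021]
 [ 0.001  0.021 -1.   ]
 [-1.    -0.005 -0.002]]
[0.5402 0.1178 0.1385]
[[[-0.18, 0.0, 0.03], [-0.0, 2.4, 0.1]], [[-0.18, 0.0, 0.02], [-0.0, 2.4, 0.1]], [[-0.18, 0.0, 0.01], [-0.0, 2.4, 0.1]], [[-0.18, 0.0, 0.01], [-0.0, 2.4, 0.1]], [[-0.18, 0.0, -0.0], [-0.0, 2.4, 0.1]]]
```

View pics/s17d.png

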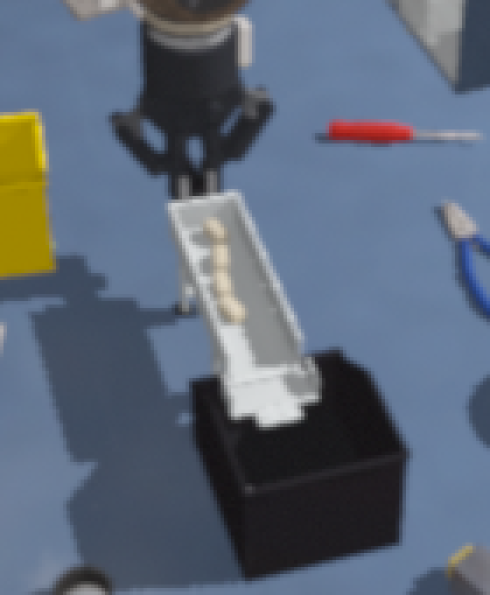

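Call:
drive_tool(series=[[[-0.18,0.02,0.03],[0,2.4,0.1]],[[-0.2,0.02,0.02],[0,2.6,0.1]],[[-0.2,0.03,0.01],[0,2.6,0.1]],[[-0.2,0.03,0.01],[0,2.6,0.1]],[[-0.2,0.02,0],[0,2.6,0.1]]])

```text
time: 15.4
eef_pos: [0.5418, 0.1184, 0.1405]
tcp_rot: [0.547, 0.562, -0.434, 0.442]
contact_force: [0.4, 0.2, -2.3]
opening: 0.164
```

```bash
sed -i 's/PT=np.array(\[.5425/PT=np.array([.546/' fit.py
python3 - <<'E'
from fit import *
p,R,s=tool();print(p,s['contact_force'],s['wrist_torque'],s['opening'],R.round(3),s['qpos'])
tip(24,.087,.09,5)
E
```

```text
[0.54177361 0.11837173 0.14045352] [ 0.4123646   0.1813547  -2.28610002] [-0.02302586 -0.02555543  0.02818857] 0.1641943584211205 [[-0.009  1.     0.022]
 [ 0.231  0.024 -0.973]
 [-0.973 -0.004 -0.232]] [-0.06958378  0.12432978  1.97731829  0.26397467  1.08054286 -0.22246139]
[0.5441 0.1005 0.182 ]
[[[-0.18, 0.01, 0.03], [0.0, 2.1, 0.0]], [[-0.18, 0.01, 0.02], [0.0, 2.1, 0.0]], [[-0.18, 0.01, 0.02], [0.0, 2.1, 0.0]], [[-0.18, 0.01, 0.01], [0.0, 2.1, 0.0]], [[-0.18, 0.01, 0.0], [0.0, 2.1, 0.0]]]
```

Call:
drive_tool(series=[[[-0.18,0.01,0.03],[0,2.1,0]],[[-0.18,0.01,0.02],[0,2.1,0]],[[-0.18,0.01,0.02],[0,2.1,0]],[[-0.18,0.01,0.01],[0,2.1,0]]])

```text
time: 15.8
eef_pos: [0.5431, 0.1034, 0.1741]
tcp_rot: [0.578, 0.595, -0.392, 0.398]
contact_force: [-0.5, -0.4, -2.5]
opening: 0.163
```

Run:
```python
from fit import *
p,R,s=tool();print(p,s['contact_force'],s['wrist_torque'],s['opening'],R.round(3))
tip(32,.088,.092,5)
c=snap('side','s18');im=cv2.imread('pics/s18.png');a=cv2.resize(im[160:330,220:360],None,fx=3.5,fy=3.5,interpolation=3);cv2.imwrite('pics/s18d.png',a)
```

```text
[0.54311269 0.10337039 0.17407807] [-0.46633274 -0.38660403 -2.53428399] [-0.10769775 -0.00607863  0.01694549] 0.16315659562812918 [[-0.014  1.     0.021]
 [ 0.375  0.025 -0.927]
 [-0.927 -0.005 -0.376]]
[0.5444 0.085  0.2076]
[[[-0.15, 0.0, 0.02], [0.0, 2.0, 0.1]], [[-0.15, 0.0, 0.01], [0.0, 2.0, 0.1]], [[-0.15, 0.0, 0.01], [0.0, 2.0, 0.1]], [[-0.15, 0.0, 0.0], [0.0, 2.0, 0.1]], [[-0.15, 0.0, -0.0], [0.0, 2.0, 0.1]]]
```

View pics/s18d.png

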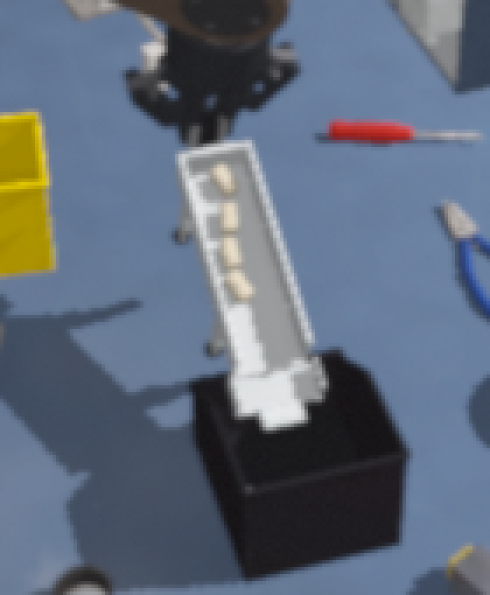

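Call:
drive_tool(series=[[[-0.12,0,0.02],[0,1.5,0]],[[-0.12,0,0.01],[0,1.5,0]],[[-0.12,0,0.01],[0,1.5,0]]])

```text
time: 16.15
eef_pos: [0.5433, 0.0931, 0.1906]
tcp_rot: [0.594, 0.611, -0.368, 0.374]
contact_force: [-0.4, -0.4, -2.6]
opening: 0.167
```

Run:
```python
from fit import *
p,R,s=tool();print(p,s['contact_force'],s['wrist_torque'],s['opening'],np.degrees(np.arcsin(R[1,0])))
tip(34,.088,.092,5)
c=snap('side','s19');im=cv2.imread('pics/s19.png');a=cv2.resize(im[160:330,220:360],None,fx=3.5,fy=3.5,interpolation=3);cv2.imwrite('pics/s19d.png',a)
```

```text
[0.54329237 0.09312274 0.19055346] [-0.4355736  -0.42984773 -2.64574427] [-0.19961746  0.02112273 -0.0117119 ] 0.16743042966604094 26.762077973755478
[0.5445 0.0809 0.2132]
[[[-0.1, 0.0, 0.0], [-0.0, 1.4, 0.1]], [[-0.1, 0.0, 0.0], [-0.0, 1.4, 0.1]], [[-0.1, 0.0, -0.0], [-0.0, 1.4, 0.1]], [[-0.1, 0.0, -0.0], [-0.0, 1.4, 0.1]], [[-0.1, 0.0, -0.01], [-0.0, 1.4, 0.1]]]
```

View pics/s19d.png

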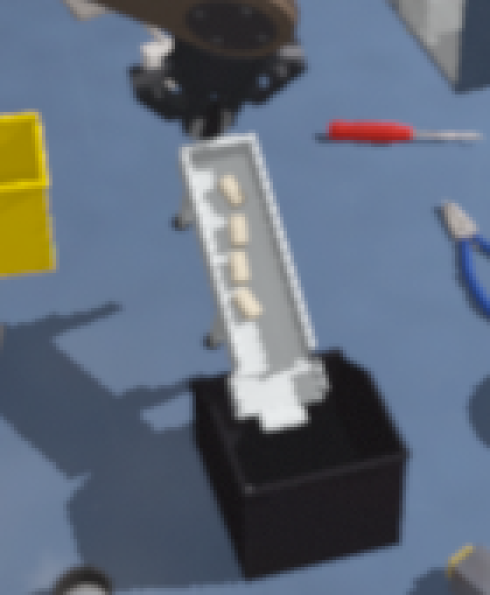

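They are sliding now. I'll hold here for a few rows.

Call:
drive_tool(series=[[[0,0,0],[0,0,0]],[[0,0,0],[0,0,0]],[[0,0,0],[0,0,0]]])

```text
time: 16.5
eef_pos: [0.5437, 0.092, 0.1909]
tcp_rot: [0.594, 0.61, -0.368, 0.373]
contact_force: [-0.1, -0.2, -1.8]
opening: 0.165
```

```bash
cat > look.py <<'E'
import sys
from fit import *
p,R,s=tool();print(p,s['contact_force'],s['wrist_torque'],s['opening'],np.degrees(np.arcsin(R[1,0])),s['time'])
c=snap('side',sys.argv[1]);im=cv2.imread(f'pics/{sys.argv[1]}.png');a=cv2.resize(im[160:330,220:360],None,fx=3.5,fy=3.5,interpolation=3);cv2.imwrite(f'pics/{sys.argv[1]}d.png',a)
E
python3 look.py s20;python3 -c "
from fit import *
tip(34,.088,.092,4)"
```

```text
[0.54372445 0.09198014 0.19090437] [-0.06076832 -0.24481531 -1.81116843] [-0.21456378  0.01086668  0.0277908 ] 0.16529912454860643 26.770092138079807 16.5
[0.5445 0.0809 0.2132]
[[[-0.12, 0.0, -0.0], [-0.0, 1.8, 0.1]], [[-0.12, 0.0, -0.0], [-0.0, 1.8, 0.1]], [[-0.12, 0.0, -0.01], [-0.0, 1.8, 0.1]], [[-0.12, 0.0, -0.01], [-0.0, 1.8, 0.1]]]
```

View pics/s20d.png

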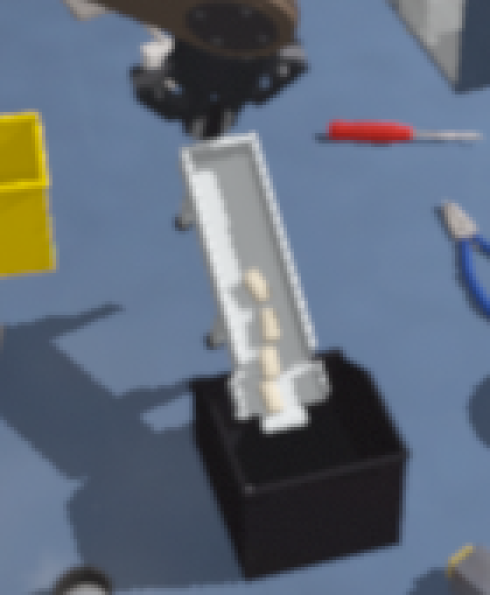

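Call:
drive_tool(series=[[[0,0,0],[0,0,0]],[[0,0,0],[0,0,0]],[[0,0,0],[0,0,0]],[[0,0,0],[0,0,0]]])

```text
time: 16.95
eef_pos: [0.5435, 0.0928, 0.1907]
tcp_rot: [0.594, 0.611, -0.368, 0.374]
contact_force: [-0.5, 0.1, -2.2]
opening: 0.166
```

```bash
python3 look.py s21
```

```text
[0.54349007 0.09275785 0.19071076] [-0.46079353  0.06675681 -2.22785495] [-0.18261464  0.01014679 -0.01501392] 0.16617190126353446 26.768691469912046 16.95
```

View pics/s21d.png

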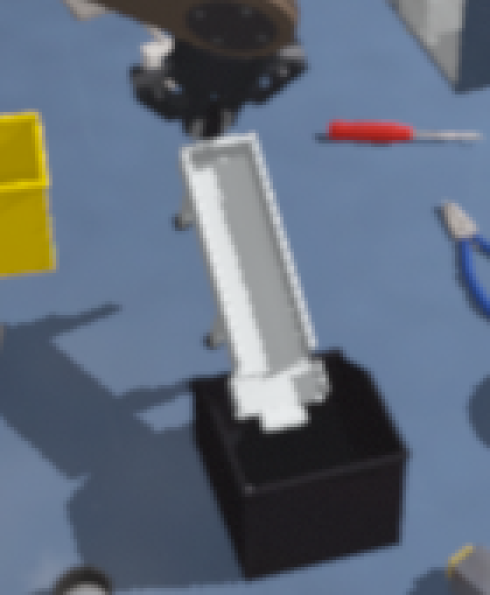

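Call:
drive_tool(series=[[[-0.25,0,-0.12],[0,0,0]],[[-0.25,0,-0.12],[0,0,0]],[[0,0,0],[0,0,0]]])

```text
time: 17.3
eef_pos: [0.544, 0.0922, 0.2213]
tcp_rot: [0.594, 0.61, -0.367, 0.374]
contact_force: [-0.3, 0.3, -1.9]
opening: 0.166
```

```bash
python3 look.py s22
python3 - <<'E'
from fit import *
c=snap('top','t22');im=cv2.imread('pics/t22.png')
g=cv2.convertScaleAbs(im[160:280,250:430],alpha=1.3,beta=20)
cv2.imwrite('pics/t22c.png',cv2.resize(g,None,fx=4,fy=4,interpolation=3))
E
```

```text
[0.54398418 0.0921582  0.22131019] [-0.28833353  0.29729554 -1.9396879 ] [-0.1898908  -0.01878866  0.00941795] 0.16639229727002766 26.77227141837466 17.3
```

View pics/t22c.png

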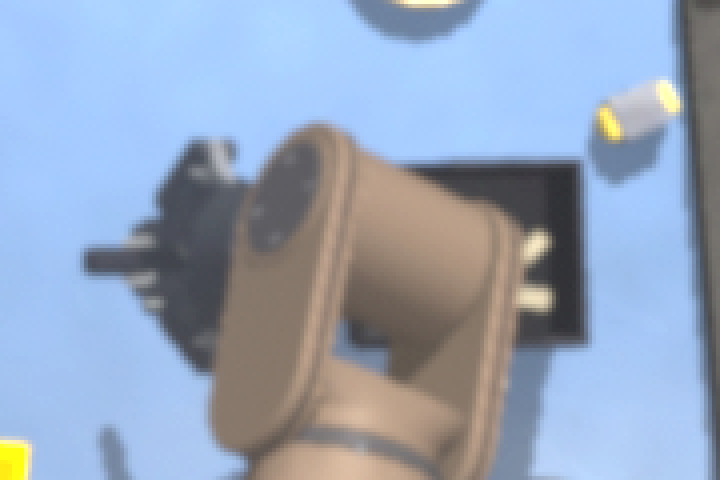

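View pics/s22d.png

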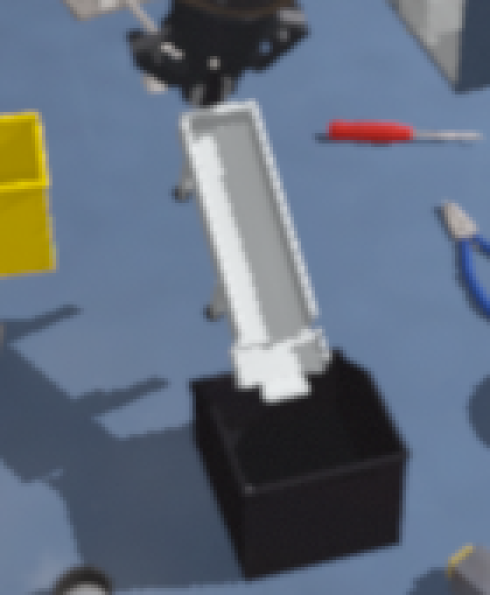

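Run:
```python
from fit import *
tip(0,.083,.095,9)
```

```text
[0.5435 0.1268 0.1076]
[[[0.26, 0.0, 0.04], [0.0, -3.0, 0.1]], [[0.26, 0.0, 0.03], [0.0, -3.0, 0.1]], [[0.26, 0.0, 0.02], [0.0, -3.0, 0.1]], [[0.26, 0.0, 0.0], [0.0, -3.0, 0.1]], [[0.26, 0.0, -0.01], [0.0, -3.0, 0.1]]]
[[[0.26, 0.0, -0.02], [0.0, -3.0, 0.1]], [[0.26, 0.0, -0.04], [0.0, -3.0, 0.1]], [[0.25, 0.0, -0.05], [0.0, -3.0, 0.1]], [[0.25, 0.0, -0.06], [0.0, -3.0, 0.1]]]
```

Call:
drive_tool(series=[[[0.22,0,0.04],[0,-3,0.1]],[[0.25,0,0.03],[0,-3,0.1]],[[0.25,0,0.02],[0,-3,0.1]],[[0.25,0,0],[0,-3,0.1]],[[0.25,0,-0.01],[0,-3,0.1]]])

```text
time: 17.9
eef_pos: [0.5431, 0.1084, 0.1595]
tcp_rot: [0.543, 0.551, -0.444, 0.453]
contact_force: [0.1, 0.3, -2.5]
opening: 0.165
```

Call:
drive_tool(series=[[[0.25,0,-0.02],[0,-3,0.1]],[[0.25,0,-0.04],[0,-3,0.1]],[[0.22,0,-0.05],[0,-3,0.1]],[[0.2,0,-0.06],[0,-2.5,0]]])

```text
time: 18.3
eef_pos: [0.5416, 0.1236, 0.1114]
tcp_rot: [0.495, 0.5, -0.497, 0.508]
contact_force: [-0.3, 1.0, -1.6]
opening: 0.167
```

```bash
python3 - <<'E'
from fit import *
p,R,s=tool();print(R.round(3))
tip(0,.083,.08,2)
E
python3 look.py s23
```

```text
[[ 0.006  1.     0.016]
 [-0.01   0.016 -1.   ]
 [-1.     0.006  0.01 ]]
[0.5435 0.1268 0.0926]
[[[0.19, 0.02, -0.03], [-0.2, 0.3, -0.2]], [[0.19, 0.02, -0.03], [-0.2, 0.3, -0.2]]]
[0.54160314 0.12364135 0.11141548] [-0.3388399   0.97531878 -1.64733188] [ 0.22014178 -0.02171278  0.02484272] 0.16686578597612078 -0.5648679543756717 18.3
```

View pics/s23d.png

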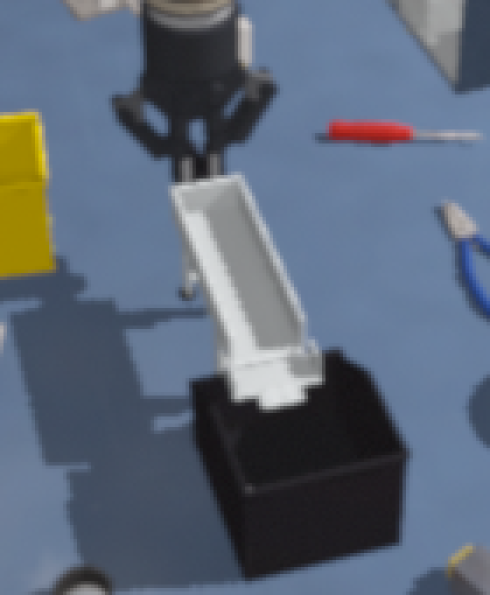

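Call:
drive_tool(series=[[[0.2,0.02,-0.03],[-0.1,0.3,-0.2]],[[0.2,0,-0.03],[0,0.3,-0.1]],[[0,0,0],[0,0,0]]])

```text
time: 18.65
eef_pos: [0.5405, 0.1281, 0.0871]
tcp_rot: [0.495, 0.507, -0.496, 0.502]
contact_force: [0.8, -0.2, -1.8]
opening: 0.167
```

Run:
```python
from fit import *
p,R,s=tool();print(R.round(3),p,s['contact_force'],s['wrist_torque'])
```

```text
[[-0.005  1.     0.019]
 [ 0.004  0.019 -1.   ]
 [-1.    -0.005 -0.004]] [0.54046018 0.12812025 0.08714207] [ 0.80969895 -0.24514926 -1.77241796] [0.20204964 0.02999048 0.03904179]
```

Call:
drive_tool(series=[[[0.08,0,0],[0,-0.2,0.4]]])

```text
time: 18.75
eef_pos: [0.5413, 0.1277, 0.0835]
tcp_rot: [0.497, 0.504, -0.495, 0.505]
contact_force: [0.1, -0.1, -2.3]
opening: 0.162
```

Call:
drive_tool(series=[[[0.04,0,0],[0,0,0.3]]])

```text
time: 18.85
eef_pos: [0.5414, 0.1276, 0.0825]
tcp_rot: [0.498, 0.502, -0.493, 0.506]
contact_force: [-5.2, 1.9, 9.9]
opening: 0.165
```

Run:
```python
from fit import *
p,R,s=tool();print(R.round(3),p,s['contact_force'],s['wrist_torque'])
```

```text
[[ 0.008  1.     0.017]
 [ 0.001  0.017 -1.   ]
 [-1.     0.008 -0.001]] [0.54143912 0.12764325 0.08246365] [-5.17359275  1.85373766  9.86809156] [ 0.30011445  1.04737724 -0.15453124]
```

Feet are down. Releasing.

Call:
drive_tool(series=[[[0,0,0],[0,0,0]],[[0,0,0],[0,0,0]],[[0,0,0],[0,0,0]],[[0,0,0],[0,0,0]],[[0,0,0],[0,0,0]]], grip=1)

```text
time: 19.35
eef_pos: [0.5439, 0.1265, 0.0852]
tcp_rot: [0.5, 0.5, -0.492, 0.508]
contact_force: [-0.4, 0.4, -0.4]
opening: 0.987
```

```bash
python3 look.py s24; python3 -c "
from fit import *
snap('wrist','w24')"
```

```text
[0.5438766  0.12648044 0.0852072 ] [-0.44618387  0.41740268 -0.36415948] [ 0.01023946  0.05193138 -0.00919951] 0.9866707151416405 0.01430057605367597 19.35
```

View pics/w24.png

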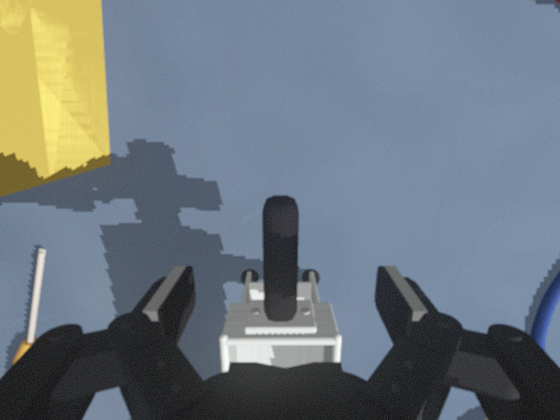

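Released cleanly. Lifting straight up and back.

Call:
drive_tool(series=[[[-0.5,0,0],[0,0,0]],[[-0.7,0,0],[0,0,0]],[[-0.8,0,0],[0,0,0]],[[-0.8,0,-0.5],[0,0,0]],[[-0.5,0,-0.8],[0,0,0]]])

```text
time: 19.95
eef_pos: [0.5374, 0.1892, 0.2487]
tcp_rot: [0.497, 0.502, -0.498, 0.503]
contact_force: [0.6, -0.5, 0.4]
opening: 0.996
```

Call:
drive_tool(series=[[[0,0,-0.8],[0,0,0]],[[0,0,-0.8],[0,0,0]],[[0,0,0],[0,0,0]],[[0,0,0],[0,0,0]]])

```text
time: 20.35
eef_pos: [0.5386, 0.2764, 0.2568]
tcp_rot: [0.501, 0.501, -0.492, 0.506]
contact_force: [-0.9, 0.2, -0.3]
opening: 1.001
```

```bash
python3 look.py s25
python3 - <<'E'
from fit import *
c=snap('top','t25');im=cv2.imread('pics/t25.png')
g=cv2.convertScaleAbs(im[160:280,250:430],alpha=1.3,beta=20)
cv2.imwrite('pics/t25c.png',cv2.resize(g,None,fx=4,fy=4,interpolation=3))
E
```

```text
[0.53862852 0.27638739 0.25679487] [-0.89840649  0.22549293 -0.3458632 ] [ 0.00993231 -0.01608122 -0.00649471] 1.001369704348596 0.15805162245127063 20.35
```

View pics/t25c.png

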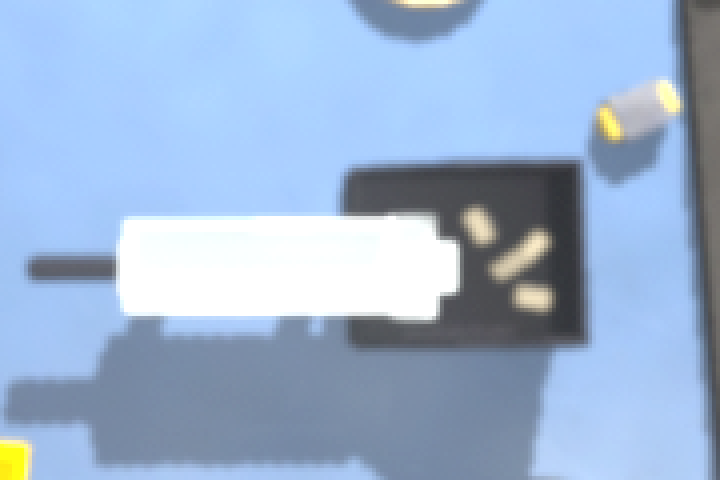

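View pics/s25d.png

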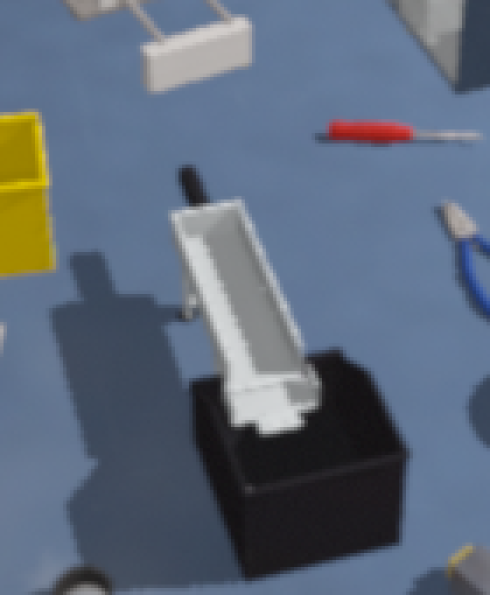

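View pics/t25.png

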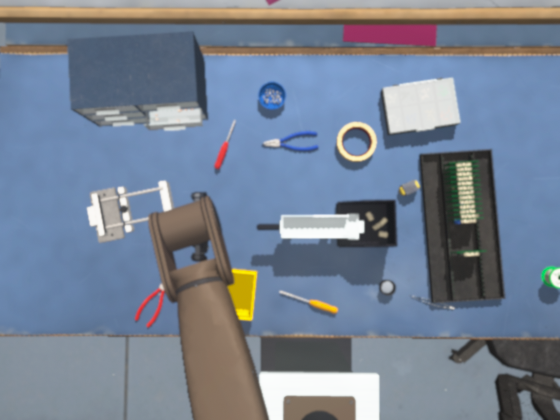

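Run:
```python
from fit import *
c=load('t25')
for n,uv in dict(a=(370,216.2),b0=(372.5,228.7),b1=(387,218),d=(383.2,234.2)).items(): print(n,atz(c,uv,.02).round(3))
print(tool()[2]['dq']); print(ctrl.sign_off())
```

```text
a [ 0.572 -0.134  0.02 ]
b0 [ 0.539 -0.141  0.02 ]
b1 [ 0.568 -0.18   0.02 ]
d [ 0.525 -0.169  0.02 ]
[-0.01781702 -0.00174769  0.00774306 -0.00350955  0.0010444   0.00048014]
the job is handed in; nothing more can be done
None
```

I finished the whole sequence and handed the job in at about 20 s of the 67 s allowed. The hand-in gave no verdict, so this rests on my own camera checks.

**What I did:**
- Carried the tray by its waist, gate shut, and stood it at the black bin. Its mouth was about 26–28 mm inside the lip and about 5 mm off mid-width.
- Let go and swung the gate down with closed fingertips.
- Gripped the rear bar at 90 N and tipped the tray to about 27°. That was enough to empty it, so I did not go to 35°.
- Levelled the tray, stood it on its feet again, let go and backed off.

**Last checks:**
- **Tray:** the side view shows it empty and standing level, with the gate flat.
- **Headers:** the top view shows four in the bin. One pale shape about 48 mm long I read as two headers lying end to end.
- **Bystanders:** all look where they started in the top view; I did not measure them.
- **Robot:** it was clear of everything and its force reading was only noise.

**Checks that disagreed or were not measured:**
- The cameras disagreed on the bin's position by about 3–5 mm, well within the tolerances.
- The tray slid 3–4 mm sideways at the first release, also within tolerance.
- I judged the gate angle by eye and from fingertip height (about 1.5 rad). I did not measure header heights.

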